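# Put away the spare parts tub under the multimeter

### The job

Tidy the repair bench. First lift the yellow multimeter off the blue tub in the wooden carrier and lay it gently, face up, on the green mat; then bring the other blue tub out of the grey rack (its sides are boxed in, but its front pull tab is free), stand it on the bench clear of the rack and let go of it; take it again so that your grip clears the end boards, and nest it fully home, straight and the same way round, in the blue tub in the carrier. Drop nothing, and leave the red tub and everything else where they are.

Things in the scene. Friction and masses are not known exactly. Their poses are not given: they have to be found in the camera images.
- meter: yellow handheld multimeter with a black face on top, 130 long (its x) x 50 wide (its y) x 28 high; about 0.3 kg. Origin: centre of the underside. It starts lying across the mouth of base_tub, sticking out on both sides.
- mat: fixed green mat on the bench, 200 (its x) x 140 (its y) x 3 thick. Origin: centre of the underside; z up.
- rack: fixed grey rack, open to the front (-x) and above, no floor: three upright walls along x (x -62 to +70 mm), 10 thick, 64 high, at y = -84, 0, +84 mm; back wall 80 high at x = 69 mm. Two lanes, 74 wide, centred at y = -42 and +42 mm; a tub stands on the bench in each, tab to the front. Origin: at bench height, between the lanes.
- blue_tub: blue open tub in one lane of the rack (either one), to be moved; 120 long (x) x 60 wide (y) x 60 high. Tapered foot, outside 101 x 41 at the bottom, 111 x 51 at height 26; above it a wider straight collar, 120 x 60 outside, 115 x 55 inside, walls 2.5, up to the rim at 60. The inside narrows by a ledge at height 29. Origin: centre of the underside, z up.
- blue_tub_pull (a point): middle of the blue_tub's pull tab: a solid block 10 thick (x), 36 wide (y), 30 high on the outside of the front (-x) end wall, flush with the rim. Point at x = -65, z = 45 mm from the tub's origin. Tab and end wall together are 12.5 thick (tub x -70 to -57.5 mm), to be pinched with one finger inside the tub.
- base_tub: blue tub of the same shape as blue_tub, tab also to its -x, standing in the carrier beneath the multimeter. Origin: centre of the underside. A tub nested fully in it stands 34 mm higher, concentric, its foot 26 mm down inside the collar, its step on this one's rim, its tab right above this one's tab.
- carrier: fixed plywood carrier: floor 8 thick, low side rails (y = +-29 to +-35 mm, to height 30), two end boards 92 wide, 112 high, inner faces at x = -78 and +68 mm, outer at -90 and +80. base_tub stands on its floor, tab to -x. Origin: underside, beneath the middle of base_tub.
- red_tub: bystander, to be left alone: a red tub of the same shape and size as the blue ones, in the other lane of the rack. Origin: centre of the underside.
- spool: bystander, loose orange spool, diameter 68, 50 high, standing at the back. Origin: centre of the underside.
- driver: bystander, loose screwdriver 190 long with a yellow handle, lying on the right (-y) of the bench. Origin: underside at about mid length.
- calculator: bystander, loose black calculator 115 x 70 x 18 on the left of the bench. Origin: centre of the underside.
There are look-alikes about, which are no part of the job. Leave any pink or purple look-alike of the meter alone.

How it is judged:
By the outcome, as a careful person would: the job done as asked, in the order asked, and still so for the second after the job is handed in, with the robot touching nothing.
It also fails if it takes over 67 s, if anything falls off the work surface, if the arm or the gripper's body presses on something with over 40 N, if the wrist force passes 120 N, or if a joint passes its speed limit or range.

### The arm

A 7-joint arm with a two-finger parallel gripper is mounted at the origin on the work surface. World frame = base frame: x ahead of the robot, y to its left, z up, the work surface at z = 0. Lengths are in mm, angles in rad, forces in N, time in s.
With the tool pointing down it reaches from about 400 to 850 mm from the base axis. Payload 6.9 kg.
Tool frame: the origin (TCP) lies on the centre line of the jaws, within the pads' length; the fingertips stand 22 mm ahead of it and the grasp point (between the pads) lies 3 mm ahead of it; z points along the fingers, y is the direction in which the jaws open and shut (so a half turn about z gives the same grasp; the last joint's range is limited). The gripper opens to 85 mm and grips with 20 to 120 N. Pads are 22 mm wide; open, the fingers measure 114 mm over their backs; the gripper's body (76 mm by 85 mm) begins 54 mm behind the grasp point. The pads swing forward as they close: fully open they stand 13 mm farther back than shut.
Start: joints at [-1.101, 0.507, -0.238, 1.5, 0.126, 1.149, -0.155], TCP at [222.995, 583.854, 253.275] pointing down, gripper open.
Joint ranges: [-3.08, 3.08], [-0.24, 2.05], [-1.43, 1.35], [0, 2.5], [-1.52, 4.66], [0.17, 1.96], [-2.89, 2.89]. Speed limits (rad/s): [2.39, 2.39, 3.14, 3.14, 3.14, 3.14, 3.14].

### API

Orientations are given as a unit quaternion [x, y, z, w].
In Python, from rig import bot, vision gives the robot as it stands. The module is installed in compiled form; this text tells all that it offers.
- The arm moves only by the shell command python3 -m jog 'ROWS'. ROWS is JSON, a list of rows, each an object with "linear": the shift along the tool's x, y, z in cm, a list of three; "roll": the turn about the tool's z in rad; "grip": the finger opening in cm, from 0 to 8.54. A call has exactly 10 rows; each row shifts and turns the pose as measured when the row begins, along the tool's axes as they then stand; what a row does not reach is not made up. A row lasts 1/12 s, in which the tool goes at most 41.7 mm and 7.16 degrees, less where a joint would pass 70% of its speed; a pose out of reach is approached as far as the arm can. A call with a gripper value outside its range is refused whole. The fingers move at their own pace and stop on an object; the grip force is fixed at half the most. Time passes only in rows, so rows that do not move let the fingers close, or fill a call up. It gives the time, the measured TCP pose, the force and the opening at its end, in the units of the state.
- bot.observe(): the state, without advancing time (a new reading comes with each control period).
- vision.snapshot(name): name is "side" or "top" or "wrist"; returns a dict with "pixels" (480x640x3 uint8, blue, green, red), "intrinsics" (3x3 intrinsics, pixels), "k1" (the pictures are not rectified: a ray, as slopes to the right and down, at radius r is drawn at 1 + k1 r^2 times it, then the intrinsics apply), "origin" and "rotation" of the camera in the world. Camera axes: x right, y down, z forward; pixel columns grow to the right and rows downward; lengths in mm; the calibration is good to about 2 mm. A picture is of the moment at which its call begins. There is no depth.
- bot.hand_in(): hands the job in, once; it reports no verdict.
The state is a dict: "time_s": time; "joints": joint angles; "qd": joint speeds; "effort": joint torques, N m; "tcp_pos": TCP position; "eef_rot": TCP orientation; "wrist_force": force on the tool from outside, world axes, zero at the start; "ft_torque": the same for the moment, N m; "opening": finger opening in mm.
Only numpy, scipy, OpenCV 4.12 (cv2) and the standard library are available. Lean on these libraries where they do the work, as an engineer would, in place of code of your own. Each camera call takes 0.05 s, during which the arm holds its last target. There are 200 camera calls.

## Working session

There is one attempt and no reset: what is moved stays moved. The work goes in short steps, Python scripts to look and compute and a shell command to move; the robot and the scene stay as the last step left them, time stands still between calls to the robot, and variables do not carry over. Pictures are saved under pics/ and viewed, about 8 in all and at most 12, crops included, and the job is handed in when it is done.

```bash
mkdir -p pics; cat > h.py <<'E'
import numpy as np, cv2
from rig import bot, vision
from scipy.spatial.transform import Rotation as R
def snap(n,f=None):
    s=vision.snapshot(n); s={k:(np.array(v) if not isinstance(v,(int,float)) else v) for k,v in s.items()}
    if f: cv2.imwrite('pics/'+f,s['pixels'])
    return s
def ray(s,uv):
    K=s['intrinsics']; p=np.array([[uv]],float)
    q=cv2.undistortPoints(p,K,np.array([s['k1'],0,0,0.]))[0,0]
    d=s['rotation']@np.array([q[0],q[1],1]); return s['origin'],d
def at(s,uv,z):
    o,d=ray(s,uv); return o+d*(z-o[2])/d[2]
def proj(s,P):
    P=np.atleast_2d(np.array(P,float)); r=s['rotation'].T; 
    c=(P-s['origin'])@r.T; 
    return cv2.projectPoints(c,np.zeros(3),np.zeros(3),s['intrinsics'],np.array([s['k1'],0,0,0.]))[0][:,0]
E
python3 - <<'E'
from h import *
import pickle
S={}
for n in ('top','side','wrist'):
    S[n]=snap(n,n+'0.png'); print(n,S[n]['origin'],S[n]['rotation'].round(3).tolist(),S[n]['intrinsics'].tolist(),S[n]['k1'])
pickle.dump(S,open('s0.pkl','wb'))
o=bot.observe(); print(o)
print(R.from_quat(o['eef_rot']).as_matrix().round(3))
E
```

```text
top [ 443.441306      5.44242276 1297.71881807] [0.711, -0.703, 0.028, -0.021] [[457.10371737211625, 0.0, 319.39506910996346], [0.0, 457.10371737211625, 244.229600856782], [0.0, 0.0, 1.0]] -0.08137577103787125
side [ -347.91390047 -1139.33630367   987.52427324] [0.832, -0.272, 0.158, -0.458] [[616.3857593673192, 0.0, 316.0801430202614], [0.0, 616.3857593673192, 236.85360671422973], [0.0, 0.0, 1.0]] -0.10453061576716986
wrist [145.45541426 613.06210918 372.10198737] [0.813, 0.559, 0.093, 0.135] [[332.94689145163954, 0.0, 322.0819324713179], [0.0, 332.94689145163954, 237.94818687573067], [0.0, 0.0, 1.0]] -0.031063398150939517
{'time_s': 0.15, 'joints': array([-1.10049678,  0.50813141, -0.23753812,  1.50087368,  0.1256994 ,
        1.14890871, -0.15478329]), 'qd': array([-0.00025875, -0.00205816,  0.00056787, -0.00154648, -0.00067726,
        0.00031533, -0.00096702]), 'effort': array([-3.15648940e-03, -6.21016073e+01, -2.18934104e+00, -2.49839741e+01,
        1.28031414e-02,  9.05734487e-03, -2.14961966e-05]), 'tcp_pos': array([222.91779905, 583.5299754 , 252.64774692]), 'eef_rot': array([ 1.81382272e-01,  9.83412439e-01, -6.58470104e-04, -1.09588044e-04]), 'wrist_force': array([ 0.52380678, -0.31863716, -0.25078897]), 'ft_torque': array([ 0.03254179,  0.00729669, -0.03933819]), 'opening': 85.09983183108459}
[[-0.934  0.357 -0.   ]
 [ 0.357  0.934 -0.001]
 [-0.    -0.001 -1.   ]]
```

View pics/top0.png

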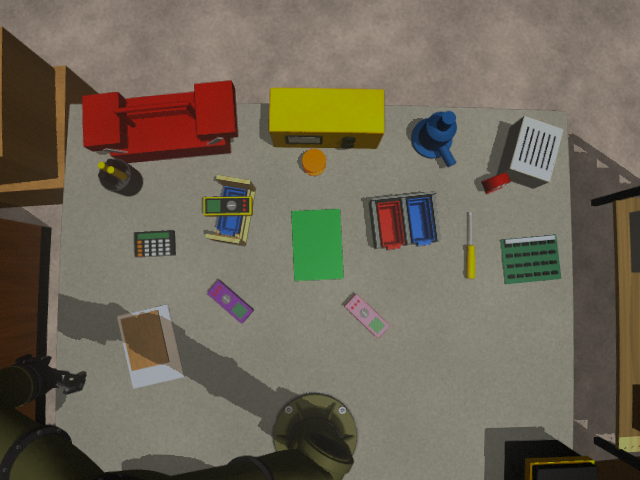

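View pics/side0.png

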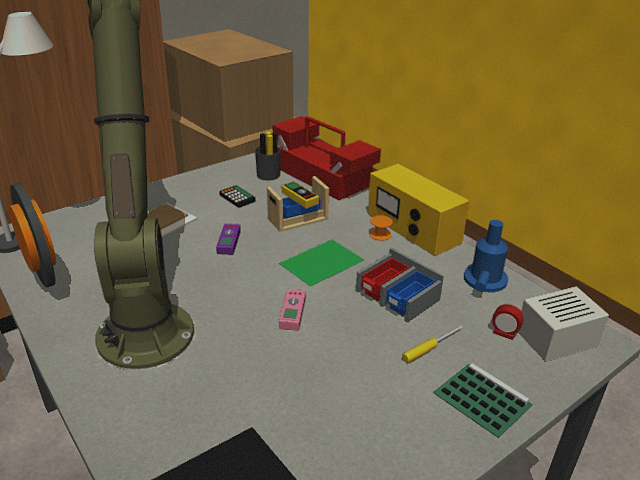

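The top view shows the carrier with the meter at (228,207), mat (318,245), and rack with red left and blue right at (420,218). I'll enlarge these areas.

```bash
python3 - <<'E'
from h import *
import pickle
S=pickle.load(open('s0.pkl','rb'))
def crop(n,u,v,w,h,W,H):
    return cv2.resize(S[n]['pixels'][v:v+h,u:u+w],(W,H),interpolation=cv2.INTER_CUBIC)
a=crop('top',195,170,80,80,400,400);b=crop('top',365,180,80,80,400,400)
cv2.imwrite('pics/c1.png',np.hstack([a,b]))
a=crop('side',260,165,80,80,400,400);b=crop('side',350,245,100,80,400,320)
cv2.imwrite('pics/c2.png',np.hstack([a,np.vstack([b,np.zeros((80,400,3),np.uint8)])]))
E
```

```text
(no output)
```

View pics/c1.png

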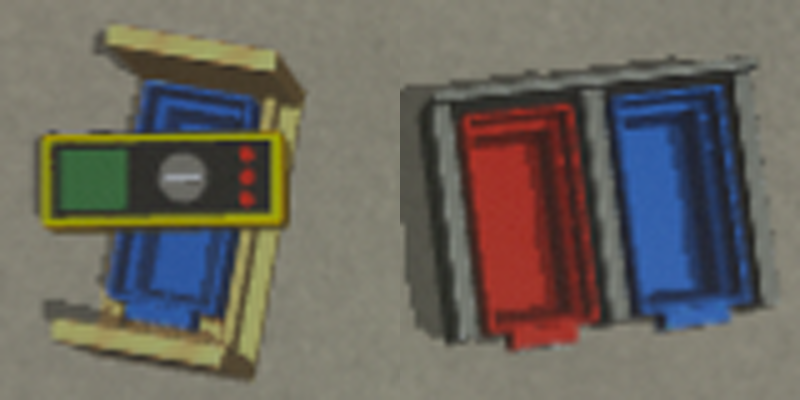

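View pics/c2.png

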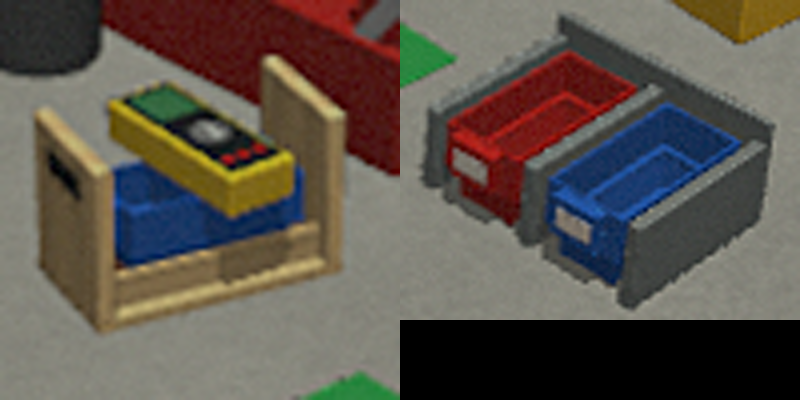

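Crops show the meter corners, carrier boards, base-tub tab at (165,318), and blue-tub rim/tab at (690,315) with the tab to the front. Now fitting poses.

```bash
cat > fit.py <<'E'
from h import *
from scipy.optimize import least_squares
def fit(obs,x0,z0=0):
    # obs: list of (cam, local xyz, uv)
    def f(p):
        c,s=np.cos(p[2]),np.sin(p[2]); M=np.array([[c,-s,0],[s,c,0],[0,0,1]])
        return np.concatenate([(proj(S,M@np.array(l,float)+[p[0],p[1],z0])[0]-uv) for S,l,uv in obs])
    r=least_squares(f,x0,x_scale=[100,100,1],loss='soft_l1'); return r.x,r.fun.reshape(-1,2)
E
python3 - <<'E'
from fit import *
import pickle
S=pickle.load(open('s0.pkl','rb')); T,D=S['top'],S['side']
def tl(x,y): return T,(195+(x+.5)/5-.5,170+(y+.5)/5-.5)
def tr(x,y): return T,(365+(x-400+.5)/5-.5,180+(y+.5)/5-.5)
def sl(x,y): return D,(260+(x+.5)/5-.5,165+(y+.5)/5-.5)
def sr(x,y): return D,(350+(x-400+.5)/4-.5,245+(y+.5)/4-.5)
def run(name,L,x0,z0):
    both=[(c[0],l,np.array(c[1])) for l,c in L]
    for nm,o in (('all',both),('top',[b for b in both if b[0] is T]),('side',[b for b in both if b[0] is D])):
        if len(o)>1:
            p,r=fit(o,x0,z0); print(name,nm,p[:2].round(1),np.degrees(p[2]).round(2),np.abs(r).mean().round(2),r.round(1).tolist() if nm=='all' else '')
# meter: x axis along +y world (left in image) yaw 90
run('meter',[((65,25,28),tl(42,228 if 0 else 229)),((65,-25,28),tl(42,138)),((-65,-25,28),tl(284,133)),((-65,25,28),tl(289,225)),
 ((65,25,28),sl(109,100)),((65,-25,28),sl(168,83)),((-65,-25,28),sl(293,155)),((-65,25,28),sl(232,178)),((-65,25,0),sl(232,215)),((-65,-25,0),sl(293,193))],[600,200,1.57],68)
run('carrier',[((80,46,112),tl(107,27)),((80,-46,112),tl(275,53)),((-78,46,112),tl(54,321)),((-78,-46,112),tl(226,345)),((-90,-46,112),tl(221,367)),((-90,46,112),tl(51,342)),
 ((-90,46,112),sl(37,108)),((-90,-46,112),sl(98,170)),((-78,-46,112),sl(110,166)),((80,-46,112),sl(344,111)),((-90,-46,0),sl(104,330)),((80,-46,0),sl(342,270))],[600,200,-.2],0)
run('base',[((60,30,60),tl(142,82)),((60,-30,60),tl(256,97)),((-60,30,60),tl(105,300)),((-60,-30,60),tl(220,313)),((-70,-18,60),tl(194,328)),((-70,18,60),tl(124,320))],[600,200,-.2],8)
run('blue',[((60,30,60),tr(610,93)),((60,-30,60),tr(723,87)),((-60,30,60),tr(637,312)),((-60,-30,60),tr(756,304)),((-70,18,60),tr(660,329)),((-70,-18,60),tr(733,321)),
 ((60,30,60),sr(668,103)),((60,-30,60),sr(742,147)),((-60,-30,60),sr(628,221))],[600,-200,.1],0)
run('rack',[((-62,89,64),tr(449,342)),((74,89,80),tr(433,101)),((74,-89,80),tr(752,65)),
 ((74,89,80),sr(560,14)),((74,-89,80),sr(774,128)),((-62,-89,64),sr(632,224)),((-62,-89,0),sr(630,308))],[600,-150,.1],0)
print('mat',[at(T,p,3)[:2].round(0).tolist() for p in ((292,210),(340,209),(344,280),(294,281))])
E
```

```text
Traceback (most recent call last):
  File "fit.py", line 8, in fit
    r=least_squares(f,x0,x_scale=[100,100,1],loss='soft_l1'); return r.x,r.fun.reshape(-1,2)
  File "fit.py", line 7, in f
    return np.concatenate([(proj(S,M@np.array(l,float)+[p[0],p[1],z0])[0]-uv) for S,l,uv in obs])
                            ~~~~^^^^^^^^^^^^^^^^^^^^^^^^^^^^^^^^^^^^^^
  File "h.py", line 16, in proj
    c=(P-s['origin'])@r.T;
      ~~~~~~~~~~~~~~~^~~~
ValueError: matmul: Input operand 1 has a mismatch in its core dimension 0, with gufunc signature (n?,k),(k,m?)->(n?,m?) (size 4 is different from 3)
```

```bash
sed -i "s/s\['rotation'\]@/R.from_quat(s['rotation']).as_matrix()@/; s/r=s\['rotation'\].T/r=R.from_quat(s['rotation']).as_matrix().T/" h.py
cat > poses.py <<'E'
from fit import *
import pickle
S=pickle.load(open('s0.pkl','rb')); T,D=S['top'],S['side']
def tl(x,y): return T,(195+(x+.5)/5-.5,170+(y+.5)/5-.5)
def tr(x,y): return T,(365+(x-400+.5)/5-.5,180+(y+.5)/5-.5)
def sl(x,y): return D,(260+(x+.5)/5-.5,165+(y+.5)/5-.5)
def sr(x,y): return D,(350+(x-400+.5)/4-.5,245+(y+.5)/4-.5)
def run(name,L,x0,z0):
    both=[(c[0],l,np.array(c[1])) for l,c in L]
    for nm,o in (('all',both),('top',[b for b in both if b[0] is T]),('side',[b for b in both if b[0] is D])):
        if len(o)>1:
            p,r=fit(o,x0,z0); print(name,nm,p[:2].round(1),np.degrees(p[2]).round(2),np.abs(r).mean().round(2),r.round(1).tolist() if nm=='all' else '')
run('meter',[((65,25,28),tl(42,138)),((65,-25,28),tl(284,133))][:0]+[((65,25,28),tl(42,138)),((65,-25,28),tl(42,229)),((-65,-25,28),tl(289,225)),((-65,25,28),tl(284,133)),
 ((65,-25,28),sl(109,100)),((65,25,28),sl(168,83)),((-65,25,28),sl(293,155)),((-65,-25,28),sl(232,178)),((-65,-25,0),sl(232,215)),((-65,25,0),sl(293,193))],[600,200,1.57],68) if 0 else None
run('meter',[((65,-25,28),tl(42,138)),((65,25,28),tl(42,229)),((-65,25,28),tl(289,225)),((-65,-25,28),tl(284,133)),
 ((65,25,28),sl(109,100)),((65,-25,28),sl(168,83)),((-65,-25,28),sl(293,155)),((-65,25,28),sl(232,178)),((-65,25,0),sl(232,215)),((-65,-25,0),sl(293,193))],[600,200,1.57],68)
run('carrier',[((80,46,112),tl(107,27)),((80,-46,112),tl(275,53)),((-78,46,112),tl(54,321)),((-78,-46,112),tl(226,345)),((-90,-46,112),tl(221,367)),((-90,46,112),tl(51,342)),
 ((-90,46,112),sl(37,108)),((-90,-46,112),sl(98,170)),((-78,-46,112),sl(110,166)),((80,-46,112),sl(344,111)),((-90,-46,0),sl(104,330)),((80,-46,0),sl(342,270))],[600,200,-.2],0)
run('base',[((60,30,60),tl(142,82)),((60,-30,60),tl(256,97)),((-60,30,60),tl(105,300)),((-60,-30,60),tl(220,313)),((-70,-18,60),tl(194,328)),((-70,18,60),tl(124,320))],[600,200,-.2],8)
run('blue',[((60,30,60),tr(610,93)),((60,-30,60),tr(723,87)),((-60,30,60),tr(637,312)),((-60,-30,60),tr(756,304)),((-70,18,60),tr(660,329)),((-70,-18,60),tr(733,321)),
 ((60,30,60),sr(668,103)),((60,-30,60),sr(742,147)),((-60,-30,60),sr(628,221))],[600,-200,.1],0)
run('rack',[((-62,89,64),tr(449,342)),((74,89,80),tr(433,101)),((74,-89,80),tr(752,65)),
 ((74,89,80),sr(560,14)),((74,-89,80),sr(774,128)),((-62,-89,64),sr(632,224)),((-62,-89,0),sr(630,308))],[600,-150,.1],0)
print('mat',[at(T,p,3)[:2].round(0).tolist() for p in ((292,210),(340,209),(344,280),(294,281))])
E
sed -i '/if 0 else None/d;/\[:0\]/d;/^ ((65,-25,28),sl(109,100)),((65,25,28),sl(168,83))/d' poses.py; python3 poses.py
```

```text
meter all [627.4 240.4] 91.97 0.47 [[-0.1, -0.4], [-0.1, 0.1], [-0.7, -0.3], [0.1, -0.6], [-1.0, 0.4], [-0.1, -0.6], [0.5, 0.5], [-0.3, 0.7], [-0.3, 1.4], [0.4, 1.0]]
meter top [626.6 239.9] 91.8 0.21 
meter side [630.2 243.6] 91.88 0.41 
carrier all [622.3 236.6] -8.03 0.54 [[-0.6, -0.7], [0.1, -0.8], [-0.2, -0.6], [0.1, -0.1], [0.3, 0.1], [-0.3, -0.3], [-1.4, 0.6], [-0.6, 1.0], [0.6, 0.9], [0.2, 0.6], [-1.1, 1.3], [-0.2, 0.3]]
carrier top [621.2 236.2] -8.16 0.28 
carrier side [626.6 239.8] -8.6 0.4 
base all [622.1 236.3] -7.66 0.36 [[0.4, -0.1], [-0.8, 0.0], [0.7, -0.4], [-0.6, 0.2], [-0.3, 0.2], [0.6, -0.1]]
base top [622.1 236.3] -7.66 0.36 
blue all [ 602.1 -284.1] 6.64 0.62 [[1.1, 0.4], [-0.1, -0.5], [0.9, -0.1], [-1.3, -0.8], [1.1, -0.3], [-0.6, -0.1], [-0.1, 0.4], [-0.4, -0.6], [-1.9, 0.5]]
blue top [ 601.5 -283.3] 6.48 0.57 
blue side [ 604.3 -285.1] 8.11 0.4 
rack all [ 592.4 -240.1] 6.73 1.07 [[1.4, 0.2], [-0.4, -2.0], [0.6, -1.3], [-0.2, -1.0], [-0.8, -1.3], [0.1, 2.3], [-1.9, 1.6]]
rack top [ 589.4 -238.1] 5.89 0.64 
rack side [ 595.7 -239. ] 6.88 1.05 
mat [[631.0, 73.0], [635.0, -64.0], [433.0, -77.0], [429.0, 64.0]]
```

```bash
python3 -m jog '[{"linear":[-3.3,-1.2,0],"roll":0,"grip":7.0},{"linear":[-3.3,-1.2,0],"roll":0,"grip":7.0},{"linear":[-3.3,-1.2,0],"roll":0,"grip":7.0},{"linear":[-3.3,-1.2,0],"roll":0,"grip":7.0},{"linear":[-3.3,-1.2,0],"roll":0,"grip":7.0},{"linear":[-3.3,-1.2,0],"roll":0,"grip":7.0},{"linear":[-3.3,-1.2,0],"roll":0,"grip":7.0},{"linear":[-3.3,-1.2,0],"roll":0,"grip":7.0},{"linear":[-3.3,-1.2,0],"roll":0,"grip":7.0},{"linear":[-3.3,-1.2,0],"roll":0,"grip":7.0}]'
cat > plan.py <<'E'
# usage: plan.py x y z yyaw_deg rows -> tool-frame steps (cm, rad) to the target, straight line
import sys; from h import *
x,y,z,a,n=map(float,sys.argv[1:6]); n=int(n); o=bot.observe()
M=R.from_quat(o['eef_rot']).as_matrix(); p=np.array(o['tcp_pos']); yy=np.degrees(np.arctan2(M[1,1],M[0,1]))
da=(a-yy+180)%360-180; d=np.array([x,y,z])-p
print('tcp',p.round(1),'yyaw',yy.round(2),'tilt',np.degrees(np.arccos(-M[2,2])).round(2),'q',np.round(o['joints'],2),'f',np.round(o['wrist_force'],1),'open',round(o['opening'],1),'t',o['time_s'])
print('d world',d.round(1),'da',da.round(2),'per-row mm',(np.linalg.norm(d)/n).round(1),'deg',(da/n).round(2))
for i in range(n):
    Mi=R.from_euler('z',da*i/n,degrees=True).as_matrix()@M
    l=Mi.T@d/n/10; print('%.2f,%.2f,%.2f roll %.3f'%(*l,-np.radians(da)/n))
    if abs(da)<1: break
E
python3 plan.py 628 241 200 2 10
```

```text
time_s: 0.98
tcp_pos: [489.5, 352.9, 247.5]
eef_rot: [0.171, 0.985, -0.001, -0.005]
wrist_force: [-0.2, 0.4, -0.4]
opening: 70.0
tcp [489.5 352.9 247.5] yyaw 70.28 tilt 0.58 q [-0.54  0.48 -0.2   1.56  0.1   1.12  0.47] f [-0.2  0.4 -0.4] open 70.0 t 0.9833
d world [ 138.5 -111.9  -47.5] da -68.28 per-row mm 18.4 deg -6.83
-1.69,-0.58,0.46 roll 0.119
-1.74,-0.38,0.46 roll 0.119
-1.78,-0.17,0.46 roll 0.119
-1.78,0.04,0.46 roll 0.119
-1.77,0.25,0.46 roll 0.119
-1.72,0.46,0.46 roll 0.119
-1.66,0.66,0.46 roll 0.119
-1.57,0.85,0.46 roll 0.119
-1.46,1.03,0.46 roll 0.119
-1.32,1.20,0.46 roll 0.119
```

```bash
python3 -m jog '[{"linear":[-1.7,-0.6,0.46],"roll":0.12,"grip":7.0},{"linear":[-1.74,-0.38,0.46],"roll":0.12,"grip":7.0},{"linear":[-1.78,-0.17,0.46],"roll":0.12,"grip":7.0},{"linear":[-1.78,0.04,0.46],"roll":0.12,"grip":7.0},{"linear":[-1.77,0.25,0.46],"roll":0.12,"grip":7.0},{"linear":[-1.72,0.46,0.46],"roll":0.12,"grip":7.0},{"linear":[-1.66,0.66,0.46],"roll":0.12,"grip":7.0},{"linear":[-1.57,0.85,0.46],"roll":0.12,"grip":7.0},{"linear":[-1.46,1.03,0.46],"roll":0.12,"grip":7.0},{"linear":[-1.32,1.2,0.46],"roll":0.12,"grip":7.0}]'
python3 plan.py 628 241 200 2 10
python3 - <<'E'
from h import *
import pickle
s=snap('wrist','w1.png'); pickle.dump(s,open('w1.pkl','wb'))
im=s['pixels'].copy()
from scipy.spatial.transform import Rotation as R
def draw(pose,z0,pts,col):
    c=R.from_euler('z',pose[2],degrees=True).as_matrix()
    P=(c@np.array(pts,float).T).T+[pose[0],pose[1],z0]
    q=proj(s,P).round().astype(int); cv2.polylines(im,[q.reshape(-1,1,2)],True,col,1)
draw((628,241,92),68,[(65,25,28),(65,-25,28),(-65,-25,28),(-65,25,28)],(255,0,255))
draw((623,237.5,-8),0,[(-78,46,112),(-78,-46,112),(-90,-46,112),(-90,46,112)],(255,255,0))
draw((623,237.5,-8),0,[(68,46,112),(68,-46,112),(80,-46,112),(80,46,112)],(255,255,0))
draw((623,237.5,-8),8,[(60,30,60),(60,-30,60),(-60,-30,60),(-60,30,60)],(0,255,255))
cv2.imwrite('pics/w1o.png',im)
E
```

```text
time_s: 1.82
tcp_pos: [635.8, 222.9, 196.4]
eef_rot: [0.715, 0.699, -0.006, -0.002]
wrist_force: [-0.1, 0.2, -0.6]
opening: 70.1
tcp [635.8 222.9 196.4] yyaw -1.28 tilt 0.72 q [-0.45  0.63  0.15  1.43 -0.09  1.1  -0.32] f [-0.1  0.2 -0.6] open 70.1 t 1.8167
d world [-7.8 18.1  3.6] da 3.28 per-row mm 2.0 deg 0.33
0.18,-0.08,-0.04 roll -0.006
0.18,-0.08,-0.04 roll -0.006
0.18,-0.08,-0.04 roll -0.006
0.18,-0.08,-0.04 roll -0.006
0.18,-0.08,-0.04 roll -0.006
0.18,-0.08,-0.04 roll -0.006
0.18,-0.08,-0.04 roll -0.006
0.18,-0.07,-0.04 roll -0.006
0.18,-0.07,-0.04 roll -0.006
0.18,-0.07,-0.04 roll -0.006
```

View pics/w1o.png

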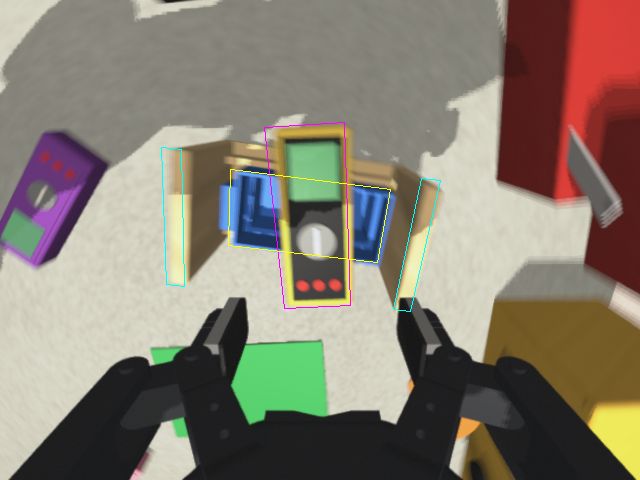

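The overlay on the wrist view fits the carrier boards and the base tub (about 3 px). The meter's real corners are (278,127), (350,123), (350,304) and (287,307), so its yaw is slightly different from my estimate; I'll refit it.

```bash
python3 - <<'E'
from fit import *
import pickle
s=pickle.load(open('w1.pkl','rb')); print(s['origin'])
im=s['pixels'].astype(int); 
hsv=cv2.cvtColor(s['pixels'],cv2.COLOR_BGR2HSV); m=cv2.inRange(hsv,(20,130,70),(35,255,255)); m[:, :262]=0; m[:,365:]=0; m[:110]=0; m[320:]=0
for v in range(120,312,12):
    u=np.where(m[v]>0)[0]; print(v,(u.min(),u.max()) if len(u) else None,end=' ')
O=[(s,l,np.array(q,float)) for l,q in [((65,25,28),(278,127)),((65,-25,28),(350,123)),((-65,-25,28),(350,304)),((-65,25,28),(287,307))]]
p,r=fit(O,[628,241,1.6],68); print(p,np.degrees(p[2]),r.round(1))
E
```

```text
[639.5749171  306.64552918 315.50108363]
120 None 132 (np.int64(278), np.int64(349)) 144 (np.int64(277), np.int64(349)) 156 (np.int64(275), np.int64(349)) 168 (np.int64(276), np.int64(351)) 180 (np.int64(281), np.int64(350)) 192 (np.int64(282), np.int64(348)) 204 (np.int64(283), np.int64(349)) 216 (np.int64(283), np.int64(349)) 228 (np.int64(282), np.int64(351)) 240 (np.int64(282), np.int64(350)) 252 (np.int64(286), np.int64(352)) 264 (np.int64(286), np.int64(350)) 276 (np.int64(287), np.int64(350)) 288 (np.int64(288), np.int64(351)) 300 (np.int64(289), np.int64(350)) [631.0364399  240.78182192   1.58471357] 90.79739905100377 [[-6.6 -0.9]
 [ 1.  -0.1]
 [ 2.5  1.7]
 [-0.8  0.4]]
```

```bash
python3 -m jog '[{"linear":[0.6,-0.2,0],"roll":-0.013,"grip":7.0},{"linear":[0.6,-0.2,0],"roll":-0.013,"grip":7.0},{"linear":[0.6,-0.2,0],"roll":-0.013,"grip":7.0},{"linear":[0,0,1.6],"roll":0,"grip":7.0},{"linear":[0,0,1.6],"roll":0,"grip":7.0},{"linear":[0,0,1.6],"roll":0,"grip":7.0},{"linear":[0,0,1.6],"roll":0,"grip":7.0},{"linear":[0,0,1.6],"roll":0,"grip":7.0},{"linear":[0,0,1.6],"roll":0,"grip":7.0},{"linear":[0,0,1.0],"roll":0,"grip":7.0}]'
python3 plan.py 630 241 84 1 1
python3 - <<'E'
from h import *
snap('wrist','w2.png'); 
E
```

```text
time_s: 2.7
tcp_pos: [625.8, 252.7, 88.7]
eef_rot: [0.693, 0.721, -0.002, -0.004]
wrist_force: [0.2, 1.0, 0.0]
opening: 69.6
tcp [625.8 252.7  88.7] yyaw 2.25 tilt 0.51 q [-0.48  0.74  0.11  1.55 -0.1   0.87 -0.29] f [0.2 1.  0. ] open 69.6 t 2.7
d world [  4.2 -11.7  -4.7] da -1.25 per-row mm 13.3 deg -1.25
-1.19,0.38,0.46 roll 0.022
```

View pics/w2.png

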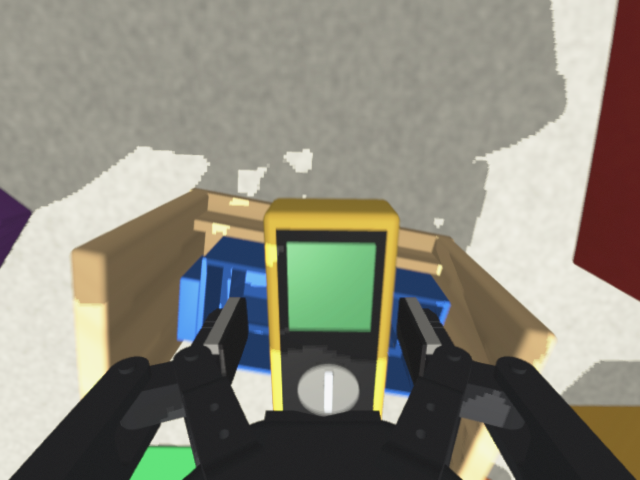

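The fingers straddle the meter between the boards (meter edges at u 268–395, fingertips at 235 and 410). I'll correct the 12 mm along its length, settle, and close.

```bash
python3 -m jog '[{"linear":[-0.6,0.2,0.2],"roll":0.01,"grip":7.0},{"linear":[-0.6,0.2,0.2],"roll":0.01,"grip":7.0},{"linear":[0,0,0],"roll":0,"grip":7.0},{"linear":[0,0,0],"roll":0,"grip":4.0},{"linear":[0,0,0],"roll":0,"grip":4.0},{"linear":[0,0,0],"roll":0,"grip":4.0},{"linear":[0,0,0],"roll":0,"grip":4.0},{"linear":[0,0,0],"roll":0,"grip":4.0},{"linear":[0,0,0],"roll":0,"grip":4.0},{"linear":[0,0,0],"roll":0,"grip":4.0}]'
python3 plan.py 630 241 84 1 1
```

```text
time_s: 3.58
tcp_pos: [629.3, 242.1, 85.6]
eef_rot: [0.699, 0.715, -0.002, -0.005]
wrist_force: [0.5, 0.4, -2.8]
opening: 49.1
tcp [629.3 242.1  85.6] yyaw 1.29 tilt 0.59 q [-0.46  0.74  0.11  1.55 -0.11  0.87 -0.29] f [ 0.5  0.4 -2.8] open 49.1 t 3.5833
d world [ 0.7 -1.1 -1.6] da -0.29 per-row mm 2.1 deg -0.29
-0.11,0.07,0.16 roll 0.005
```

```bash
python3 -m jog '[{"linear":[0,0,-0.5],"roll":0,"grip":4.0},{"linear":[0,0,-1],"roll":0,"grip":4.0},{"linear":[0,0,-1.5],"roll":0,"grip":4.0},{"linear":[0,0,-1.5],"roll":0,"grip":4.0},{"linear":[0,0,-1.5],"roll":0,"grip":4.0},{"linear":[0,0,-1.5],"roll":0,"grip":4.0},{"linear":[0,0,-1],"roll":0,"grip":4.0},{"linear":[0,0,-0.5],"roll":0,"grip":4.0},{"linear":[0,0,0],"roll":0,"grip":4.0},{"linear":[0,0,0],"roll":0,"grip":4.0}]'
python3 plan.py 532 -1 165 -87 14
```

```text
time_s: 4.42
tcp_pos: [629.7, 241.8, 184.0]
eef_rot: [0.699, 0.715, -0.002, -0.005]
wrist_force: [0.5, 0.3, -4.1]
opening: 49.2
tcp [629.7 241.8 184. ] yyaw 1.3 tilt 0.6 q [-0.47  0.64  0.13  1.45 -0.09  1.07 -0.3 ] f [ 0.5  0.3 -4.1] open 49.2 t 4.4167
d world [ -97.7 -242.8  -19. ] da -88.3 per-row mm 18.7 deg -6.31
-1.72,-0.74,0.14 roll 0.110
-1.79,-0.54,0.13 roll 0.110
-1.84,-0.34,0.13 roll 0.110
-1.86,-0.14,0.13 roll 0.110
-1.87,0.07,0.13 roll 0.110
-1.85,0.27,0.13 roll 0.110
-1.81,0.47,0.12 roll 0.110
-1.75,0.67,0.12 roll 0.110
-1.66,0.86,0.12 roll 0.110
-1.56,1.03,0.12 roll 0.110
-1.44,1.20,0.12 roll 0.110
-1.30,1.35,0.12 roll 0.110
-1.14,1.48,0.12 roll 0.110
-0.97,1.60,0.12 roll 0.110
```

```bash
python3 -m jog '[{"linear":[-1.72,-0.74,0.14],"roll":0.06,"grip":4.0},{"linear":[-1.8,-0.54,0.13],"roll":0.11,"grip":4.0},{"linear":[-1.84,-0.34,0.13],"roll":0.11,"grip":4.0},{"linear":[-1.86,-0.14,0.13],"roll":0.11,"grip":4.0},{"linear":[-1.87,0.07,0.13],"roll":0.11,"grip":4.0},{"linear":[-1.85,0.27,0.13],"roll":0.11,"grip":4.0},{"linear":[-1.8,0.47,0.12],"roll":0.11,"grip":4.0},{"linear":[-1.75,0.67,0.12],"roll":0.11,"grip":4.0},{"linear":[-1.66,0.86,0.12],"roll":0.11,"grip":4.0},{"linear":[-1.56,1.03,0.12],"roll":0.06,"grip":4.0}]'
python3 plan.py 532 -1 120 -87 8
```

```text
time_s: 5.25
tcp_pos: [558.7, 65.0, 162.0]
eef_rot: [0.962, 0.274, -0.01, -0.005]
wrist_force: [0.2, 0.5, -2.8]
opening: 49.3
tcp [558.7  65.  162. ] yyaw -58.18 tilt 1.25 q [-0.42  0.54  0.42  1.78 -0.28  0.9  -0.89] f [ 0.2  0.5 -2.8] open 49.3 t 5.25
d world [-26.7 -66.  -42. ] da -28.82 per-row mm 10.3 deg -3.6
-0.71,0.53,0.53 roll 0.063
-0.68,0.58,0.53 roll 0.063
-0.64,0.62,0.53 roll 0.063
-0.60,0.66,0.52 roll 0.063
-0.56,0.70,0.52 roll 0.063
-0.51,0.73,0.52 roll 0.063
-0.47,0.76,0.52 roll 0.063
-0.42,0.79,0.52 roll 0.063
```

```bash
python3 -m jog '[{"linear":[-0.71,0.53,0.53],"roll":0.063,"grip":4.0},{"linear":[-0.68,0.58,0.53],"roll":0.063,"grip":4.0},{"linear":[-0.64,0.62,0.53],"roll":0.063,"grip":4.0},{"linear":[-0.6,0.66,0.52],"roll":0.063,"grip":4.0},{"linear":[-0.56,0.7,0.52],"roll":0.063,"grip":4.0},{"linear":[-0.5,0.73,0.52],"roll":0.063,"grip":4.0},{"linear":[-0.47,0.76,0.5],"roll":0.05,"grip":4.0},{"linear":[-0.2,0.4,0.2],"roll":0.02,"grip":4.0},{"linear":[0,0,0],"roll":0,"grip":4.0},{"linear":[0,0,0],"roll":0,"grip":4.0}]'
python3 plan.py 532 -1 25 -87 8
```

```text
time_s: 6.08
tcp_pos: [525.7, -5.1, 116.8]
eef_rot: [0.999, 0.037, -0.016, -0.001]
wrist_force: [-0.1, -0.7, -3.9]
opening: 49.3
tcp [525.7  -5.1 116.8] yyaw -85.72 tilt 1.83 q [-0.38  0.58  0.53  1.92 -0.4   0.78 -1.12] f [-0.1 -0.7 -3.9] open 49.3 t 6.0833
d world [  6.3   4.1 -91.8] da -1.28 per-row mm 11.5 deg -0.16
0.12,-0.04,1.14 roll 0.003
0.12,-0.04,1.14 roll 0.003
0.12,-0.04,1.14 roll 0.003
0.12,-0.04,1.14 roll 0.003
0.12,-0.04,1.14 roll 0.003
0.12,-0.04,1.14 roll 0.003
0.12,-0.04,1.14 roll 0.003
0.12,-0.04,1.14 roll 0.003
```

```bash
sed -i "s/^print('d world'/print('down in tool',(M.T@[0,0,-1]).round(4)); print('d world'/" plan.py
python3 -m jog '[{"linear":[0.1,0,0.8],"roll":0,"grip":4.0},{"linear":[0.1,0,1.1],"roll":0,"grip":4.0},{"linear":[0.1,0,1.3],"roll":0,"grip":4.0},{"linear":[0.1,0,1.3],"roll":0,"grip":4.0},{"linear":[0.1,0,1.3],"roll":0,"grip":4.0},{"linear":[0.1,0,1.2],"roll":0,"grip":4.0},{"linear":[0.1,0,0.8],"roll":0,"grip":4.0},{"linear":[0,0,0.4],"roll":0,"grip":4.0},{"linear":[0,0,0.2],"roll":0,"grip":4.0},{"linear":[0,0,0],"roll":0,"grip":4.0}]'
python3 plan.py 532 -1 25 -87 1
```

```text
time_s: 6.92
tcp_pos: [533.3, 0.6, 24.2]
eef_rot: [0.999, 0.044, -0.014, -0.002]
wrist_force: [-0.0, -0.2, -2.7]
opening: 49.1
tcp [533.3   0.6  24.2] yyaw -84.96 tilt 1.66 q [-0.31  0.72  0.41  1.97 -0.5   0.59 -1.03] f [-0.  -0.2 -2.7] open 49.1 t 6.9167
down in tool [0.0284 0.0059 0.9996]
d world [-1.3 -1.6  0.8] da -2.04 per-row mm 2.3 deg -2.04
-0.15,0.15,-0.08 roll 0.036
```

```bash
python3 -m jog '[{"linear":[0,0,0.08],"roll":0,"grip":4.0},{"linear":[0,0,0.08],"roll":0,"grip":4.0},{"linear":[0,0,0.08],"roll":0,"grip":4.0},{"linear":[0,0,0.05],"roll":0,"grip":4.0},{"linear":[0,0,0.05],"roll":0,"grip":4.0},{"linear":[0,0,0],"roll":0,"grip":4.0},{"linear":[0,0,0],"roll":0,"grip":4.0},{"linear":[0,0,0],"roll":0,"grip":4.0},{"linear":[0,0,0],"roll":0,"grip":4.0},{"linear":[0,0,0],"roll":0,"grip":4.0}]'
python3 plan.py 532 -1 25 -87 1
```

```text
time_s: 7.75
tcp_pos: [534.8, 0.6, 23.1]
eef_rot: [0.999, 0.044, -0.012, -0.002]
wrist_force: [-0.3, 0.5, -3.0]
opening: 49.1
tcp [534.8   0.6  23.1] yyaw -84.94 tilt 1.39 q [-0.3   0.72  0.41  1.97 -0.51  0.58 -1.03] f [-0.3  0.5 -3. ] open 49.1 t 7.75
down in tool [0.0236 0.0059 0.9997]
d world [-2.8 -1.6  1.9] da -2.06 per-row mm 3.7 deg -2.06
-0.30,0.14,-0.18 roll 0.036
```

```bash
python3 -m jog '[{"linear":[0,0,0.1],"roll":0,"grip":4.0},{"linear":[0,0,0.1],"roll":0,"grip":4.0},{"linear":[0,0,0.1],"roll":0,"grip":4.0},{"linear":[0,0,0.1],"roll":0,"grip":4.0},{"linear":[0,0,0.1],"roll":0,"grip":4.0},{"linear":[0,0,0.1],"roll":0,"grip":4.0},{"linear":[0,0,0.1],"roll":0,"grip":4.0},{"linear":[0,0,0],"roll":0,"grip":4.0},{"linear":[0,0,0],"roll":0,"grip":4.0},{"linear":[0,0,0],"roll":0,"grip":4.0}]'
python3 plan.py 532 -1 25 -87 1
```

```text
time_s: 8.58
tcp_pos: [535.0, 0.5, 23.1]
eef_rot: [0.999, 0.043, -0.009, -0.004]
wrist_force: [-0.3, -0.8, -3.8]
opening: 49.7
tcp [5.35e+02 5.00e-01 2.31e+01] yyaw -85.05 tilt 1.18 q [-0.3   0.71  0.41  1.98 -0.51  0.57 -1.02] f [-0.3 -0.8 -3.8] open 49.7 t 8.5833
down in tool [0.0182 0.0097 0.9998]
d world [-3.  -1.5  1.9] da -1.95 per-row mm 3.9 deg -1.95
-0.32,0.13,-0.19 roll 0.034
```

```bash
python3 -m jog '[{"linear":[0,0,0.1],"roll":0,"grip":4.0},{"linear":[0,0,0.1],"roll":0,"grip":4.0},{"linear":[0,0,0.1],"roll":0,"grip":4.0},{"linear":[0,0,0.15],"roll":0,"grip":4.0},{"linear":[0,0,0.15],"roll":0,"grip":4.0},{"linear":[0,0,0.15],"roll":0,"grip":4.0},{"linear":[0,0,0.15],"roll":0,"grip":4.0},{"linear":[0,0,0.15],"roll":0,"grip":4.0},{"linear":[0,0,0.15],"roll":0,"grip":4.0},{"linear":[0,0,0.15],"roll":0,"grip":4.0}]'
python3 plan.py 532 -1 25 -87 1; python3 - <<'E'
from h import *
o=bot.observe(); print(o['ft_torque'])
s=snap('side'); im=s['pixels']; q=proj(s,[530,0,10])[0].astype(int); print(q)
a=cv2.resize(im[q[1]-50:q[1]+50,q[0]-65:q[0]+65],(780,600),interpolation=cv2.INTER_CUBIC); cv2.imwrite('pics/s2.png',a)
E
```

```text
time_s: 9.42
tcp_pos: [535.2, 0.3, 22.6]
eef_rot: [0.999, 0.041, -0.005, -0.008]
wrist_force: [-5.7, 1.3, 20.0]
opening: 49.5
tcp [5.352e+02 3.000e-01 2.260e+01] yyaw -85.26 tilt 1.12 q [-0.29  0.71  0.39  1.99 -0.52  0.56 -1.01] f [-5.7  1.3 20. ] open 49.5 t 9.4167
down in tool [0.0097 0.017  0.9998]
d world [-3.2 -1.3  2.4] da -1.74 per-row mm 4.2 deg -1.74
-0.33,0.10,-0.24 roll 0.030
[-0.2516696   1.23513494 -0.110944  ]
[320 259]
```

View pics/s2.png

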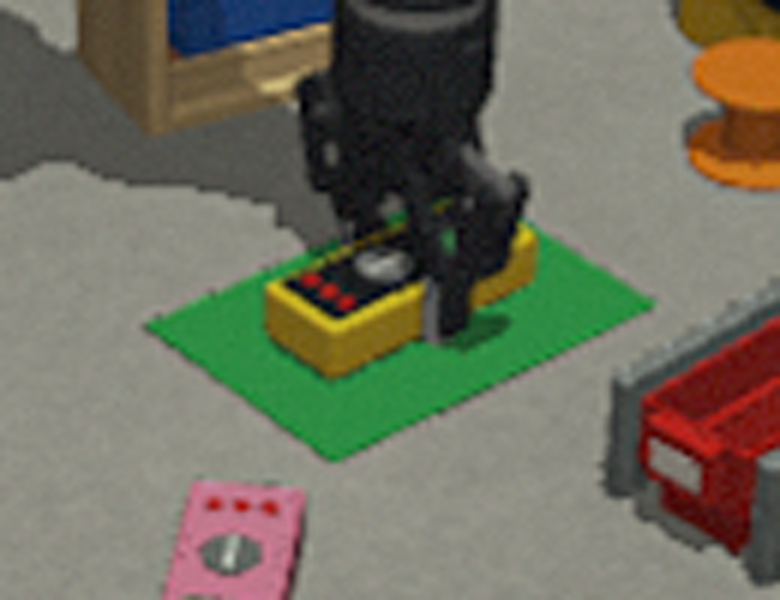

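The picture shows the meter lying on the mat, well inside its edges, with the end touching (20 N, matching moment). Releasing.

```bash
python3 -m jog '[{"linear":[0,0,0],"roll":0,"grip":4.0},{"linear":[0,0,0],"roll":0,"grip":5.2},{"linear":[0,0,0],"roll":0,"grip":5.5},{"linear":[0,0,0],"roll":0,"grip":6.5},{"linear":[0,0,0],"roll":0,"grip":7.0},{"linear":[0,0,0],"roll":0,"grip":7.0},{"linear":[0,0,-1],"roll":0,"grip":7.0},{"linear":[0,0,-2],"roll":0,"grip":7.0},{"linear":[0,0,-3],"roll":0,"grip":7.0},{"linear":[0,0,-3],"roll":0,"grip":7.0}]'
python3 plan.py 537 -292 130 6.7 13
```

```text
time_s: 10.3
tcp_pos: [533.3, -1.3, 111.3]
eef_rot: [0.999, 0.041, -0.011, -0.008]
wrist_force: [0.4, -0.3, 0.4]
opening: 70.4
tcp [533.3  -1.3 111.3] yyaw -85.32 tilt 1.52 q [-0.36  0.59  0.51  1.91 -0.42  0.77 -1.1 ] f [ 0.4 -0.3  0.4] open 70.4 t 10.3
down in tool [0.0206 0.0167 0.9996]
d world [   3.7 -290.7   18.7] da 92.02 per-row mm 22.4 deg 7.08
-0.16,2.23,-0.18 roll -0.124
-0.43,2.19,-0.17 roll -0.124
-0.70,2.12,-0.16 roll -0.124
-0.95,2.02,-0.16 roll -0.124
-1.20,1.89,-0.15 roll -0.124
-1.42,1.73,-0.14 roll -0.124
-1.62,1.54,-0.14 roll -0.124
-1.80,1.33,-0.13 roll -0.124
-1.95,1.10,-0.12 roll -0.124
-2.07,0.85,-0.12 roll -0.124
-2.16,0.59,-0.11 roll -0.124
-2.22,0.32,-0.10 roll -0.124
-2.24,0.04,-0.10 roll -0.124
```

```bash
python3 -m jog '[{"linear":[-0.16,2.23,-0.6],"roll":-0.12,"grip":4.5},{"linear":[-0.43,2.2,-0.6],"roll":-0.12,"grip":4.5},{"linear":[-0.7,2.12,-0.5],"roll":-0.12,"grip":4.5},{"linear":[-0.95,2.0,-0.3],"roll":-0.12,"grip":4.5},{"linear":[-1.2,1.9,-0.15],"roll":-0.12,"grip":4.5},{"linear":[-1.42,1.73,-0.1],"roll":-0.12,"grip":4.5},{"linear":[-1.62,1.54,-0.1],"roll":-0.12,"grip":4.5},{"linear":[-1.8,1.33,-0.1],"roll":-0.12,"grip":4.5},{"linear":[-1.95,1.1,-0.1],"roll":-0.12,"grip":4.5},{"linear":[-2.07,0.85,-0.1],"roll":-0.12,"grip":4.5}]'
python3 plan.py 537 -292 140 6.7 6
```

```text
time_s: 11.13
tcp_pos: [540.1, -228.7, 149.6]
eef_rot: [0.786, 0.618, -0.001, -0.008]
wrist_force: [-0.2, -0.0, -0.4]
opening: 44.6
tcp [ 540.1 -228.7  149.6] yyaw -13.72 tilt 0.88 q [ 0.27  0.56  0.15  1.74 -0.11  0.87  0.23] f [-0.2 -0.  -0.4] open 44.6 t 11.1333
down in tool [-0.0085  0.0128  0.9999]
d world [ -3.1 -63.3  -9.6] da 20.42 per-row mm 10.7 deg 3.4
-1.04,0.20,0.15 roll -0.059
-1.05,0.14,0.15 roll -0.059
-1.06,0.08,0.15 roll -0.059
-1.06,0.01,0.15 roll -0.059
-1.06,-0.05,0.15 roll -0.059
-1.05,-0.11,0.15 roll -0.059
```

```bash
python3 -m jog '[{"linear":[-1.04,0.2,0.15],"roll":-0.059,"grip":4.5},{"linear":[-1.05,0.14,0.15],"roll":-0.059,"grip":4.5},{"linear":[-1.06,0.08,0.15],"roll":-0.059,"grip":4.5},{"linear":[-1.06,0.01,0.15],"roll":-0.059,"grip":4.5},{"linear":[-0.9,-0.05,0.15],"roll":-0.05,"grip":4.5},{"linear":[-0.5,-0.05,0.1],"roll":-0.03,"grip":4.5},{"linear":[0,0,0],"roll":0,"grip":4.5},{"linear":[0,0,0],"roll":0,"grip":4.5},{"linear":[0,0,0],"roll":0,"grip":4.5},{"linear":[0,0,0],"roll":0,"grip":4.5}]'
python3 plan.py 539 -291.5 90 6.7 1
cat > ov.py <<'E'
from h import *
def rect(im,s,pose,z0,pts,col):
    c=R.from_euler('z',pose[2],degrees=True).as_matrix()
    P=(c@np.array(pts,float).T).T+[pose[0],pose[1],z0]
    q=proj(s,P).round().astype(int); cv2.polylines(im,[q.reshape(-1,1,2)],True,col,1)
RIM=[(60,30,60),(60,-30,60),(-60,-30,60),(-60,30,60)]
TAB=[(-60,18,60),(-70,18,60),(-70,-18,60),(-60,-18,60)]
E
python3 - <<'E'
from ov import *
import pickle
s=snap('wrist','w3.png'); pickle.dump(s,open('w3.pkl','wb')); im=s['pixels'].copy()
rect(im,s,(602.5,-284,6.7),0,RIM,(255,0,255)); rect(im,s,(602.5,-284,6.7),0,TAB,(255,255,0))
cv2.imwrite('pics/w3o.png',im)
E
```

```text
time_s: 11.97
tcp_pos: [532.6, -299.3, 146.3]
eef_rot: [0.677, 0.736, -0.004, -0.005]
wrist_force: [0.6, -0.2, 0.5]
opening: 45.2
tcp [ 532.6 -299.3  146.3] yyaw 4.76 tilt 0.71 q [ 0.43  0.59  0.06  1.67 -0.04  0.89  0.59] f [ 0.6 -0.2  0.5] open 45.2 t 11.9667
down in tool [-0.0015  0.0122  0.9999]
d world [  6.4   7.8 -56.3] da 1.94 per-row mm 57.2 deg 1.94
0.71,0.77,5.62 roll -0.034
```

View pics/w3o.png

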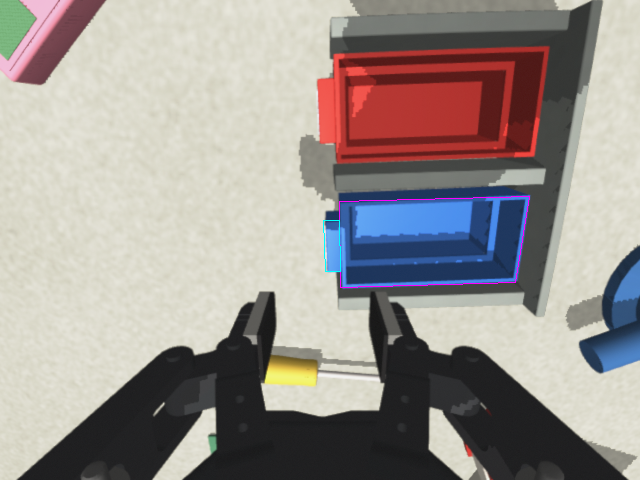

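The overlay sits on the blue tub's rim and tab within 2 px (tab at u 325–341, v 215–271). Pinch target is (539.2, −291.4).

```bash
python3 -m jog '[{"linear":[0.4,0.3,0],"roll":-0.017,"grip":4.5},{"linear":[0.4,0.3,0],"roll":-0.017,"grip":4.5},{"linear":[0,0,0.6],"roll":0,"grip":4.5},{"linear":[0,0,1.1],"roll":0,"grip":4.5},{"linear":[0,0,1.2],"roll":0,"grip":4.5},{"linear":[0,0,1.2],"roll":0,"grip":4.5},{"linear":[0,0,1.0],"roll":0,"grip":4.5},{"linear":[0,0,0.5],"roll":0,"grip":4.5},{"linear":[0,0,0],"roll":0,"grip":4.5},{"linear":[0,0,0],"roll":0,"grip":4.5}]'
python3 plan.py 539.2 -291.4 58 6.7 1
```

```text
time_s: 12.85
tcp_pos: [538.5, -285.6, 83.7]
eef_rot: [0.661, 0.75, -0.004, -0.006]
wrist_force: [0.8, 0.2, -0.1]
opening: 45.1
tcp [ 538.5 -285.6   83.7] yyaw 7.17 tilt 0.79 q [ 0.42  0.66  0.05  1.74 -0.03  0.76  0.6 ] f [ 0.8  0.2 -0.1] open 45.1 t 12.85
down in tool [-0.0041  0.0132  0.9999]
d world [  0.7  -5.8 -25.7] da -0.47 per-row mm 26.4 deg -0.47
-0.59,0.03,2.57 roll 0.008
```

```bash
python3 -m jog '[{"linear":[-0.5,0.05,0.4],"roll":0,"grip":4.5},{"linear":[0,0,0.7],"roll":0,"grip":4.5},{"linear":[0,0,0.7],"roll":0,"grip":4.5},{"linear":[0,0,0.4],"roll":0,"grip":4.5},{"linear":[0,0,0],"roll":0,"grip":4.5},{"linear":[0,0,0],"roll":0,"grip":3.0},{"linear":[0,0,0],"roll":0,"grip":2.0},{"linear":[0,0,0],"roll":0,"grip":0.5},{"linear":[0,0,0],"roll":0,"grip":0.5},{"linear":[0,0,0],"roll":0,"grip":0.5}]'
python3 plan.py 539.2 -291.4 58 6.7 1
```

```text
time_s: 13.68
tcp_pos: [540.4, -291.8, 61.4]
eef_rot: [0.662, 0.75, -0.003, -0.004]
wrist_force: [-0.2, -0.5, -0.4]
opening: 11.5
tcp [ 540.4 -291.8   61.4] yyaw 7.15 tilt 0.61 q [ 0.43  0.69  0.04  1.74 -0.04  0.72  0.61] f [-0.2 -0.5 -0.4] open 11.5 t 13.6833
down in tool [-0.0024  0.0104  0.9999]
d world [-1.2  0.4 -3.4] da -0.45 per-row mm 3.6 deg -0.45
0.05,-0.11,0.34 roll 0.008
```

```bash
python3 -m jog '[{"linear":[0,-0.5,-0.05],"roll":0.004,"grip":0.5},{"linear":[0,-0.8,-0.05],"roll":0.004,"grip":0.5},{"linear":[0,-1.0,0],"roll":0,"grip":0.5},{"linear":[0,-1.2,0],"roll":0,"grip":0.5},{"linear":[0,-1.2,0],"roll":0,"grip":0.5},{"linear":[0,-1.2,0],"roll":0,"grip":0.5},{"linear":[0,-1.2,0],"roll":0,"grip":0.5},{"linear":[0,-1.2,0],"roll":0,"grip":0.5},{"linear":[0,-1.0,0],"roll":0,"grip":0.5},{"linear":[0,-0.5,0],"roll":0,"grip":0.5}]'
python3 plan.py 365 -312 61 6.7 8
```

```text
time_s: 14.52
tcp_pos: [430.4, -303.9, 63.3]
eef_rot: [0.666, 0.746, -0.004, -0.006]
wrist_force: [-0.7, 0.1, -1.5]
opening: 11.1
tcp [ 430.4 -303.9   63.3] yyaw 6.51 tilt 0.83 q [ 0.54  0.6   0.04  1.98 -0.02  0.58  0.7 ] f [-0.7  0.1 -1.5] open 11.1 t 14.5167
down in tool [-0.0029  0.0143  0.9999]
d world [-65.4  -8.1  -2.3] da 0.19 per-row mm 8.2 deg 0.02
-0.01,-0.82,0.04 roll -0.000
```

```bash
python3 -m jog '[{"linear":[0,-0.8,0],"roll":0,"grip":0.5},{"linear":[0,-1.0,0],"roll":0,"grip":0.5},{"linear":[0,-1.0,0],"roll":0,"grip":0.5},{"linear":[0,-1.0,0],"roll":0,"grip":0.5},{"linear":[0,-1.0,0],"roll":0,"grip":0.5},{"linear":[0,-0.8,0],"roll":0,"grip":0.5},{"linear":[0,-0.5,0.1],"roll":0,"grip":0.5},{"linear":[0,0,0.1],"roll":0,"grip":0.5},{"linear":[0,0,0.1],"roll":0,"grip":0.5},{"linear":[0,0,0],"roll":0,"grip":0.5}]'
python3 plan.py 365 -312 61 6.7 1
```

```text
time_s: 15.35
tcp_pos: [361.8, -312.0, 61.4]
eef_rot: [0.667, 0.745, -0.004, -0.005]
wrist_force: [-1.0, -0.6, 0.5]
opening: 11.4
tcp [ 361.8 -312.    61.4] yyaw 6.39 tilt 0.81 q [ 0.64  0.55  0.03  2.11 -0.01  0.5   0.78] f [-1.  -0.6  0.5] open 11.4 t 15.35
down in tool [-0.0023  0.0139  0.9999]
d world [ 3.2  0.  -0.4] da 0.31 per-row mm 3.3 deg 0.31
-0.03,0.32,0.04 roll -0.005
```

```bash
python3 -m jog '[{"linear":[0,0,0],"roll":0,"grip":2.0},{"linear":[0,0,0],"roll":0,"grip":3.5},{"linear":[0,0,0],"roll":0,"grip":4.0},{"linear":[0,0,0],"roll":0,"grip":4.0},{"linear":[0,0,-1],"roll":0,"grip":4.0},{"linear":[0,0,-2],"roll":0,"grip":4.0},{"linear":[0,0,-2.5],"roll":0,"grip":4.0},{"linear":[0,0,-2.5],"roll":0,"grip":4.0},{"linear":[0,0,-1.5],"roll":0,"grip":4.0},{"linear":[0,0,0],"roll":0,"grip":4.0}]'
python3 plan.py 425.2 -304.9 165 -83.5 14
python3 - <<'E'
from ov import *
s=snap('top','t2.png'); im=s['pixels'].copy(); 
q=proj(s,[430,-290,30])[0].astype(int)
w=snap('wrist','w4.png'); iw=w['pixels'].copy()
for S,I in ((w,iw),):
    rect(I,S,(425.2,-304.9,6.4),0,RIM,(255,0,255)); rect(I,S,(425.2,-304.9,6.4),0,TAB,(255,255,0))
a=cv2.resize(im[q[1]-80:q[1]+40,q[0]-50:q[0]+50],(300,360),interpolation=cv2.INTER_CUBIC)
b=cv2.resize(iw,(480,360)); cv2.imwrite('pics/w4o.png',np.hstack([b,a]))
E
```

```text
time_s: 16.18
tcp_pos: [366.2, -310.9, 159.3]
eef_rot: [0.665, 0.747, -0.004, -0.006]
wrist_force: [-0.1, -0.7, 0.3]
opening: 39.9
tcp [ 366.2 -310.9  159.3] yyaw 6.65 tilt 0.81 q [ 0.62  0.4   0.04  2.   -0.01  0.76  0.78] f [-0.1 -0.7  0.3] open 39.9 t 16.1833
down in tool [-0.0037  0.0137  0.9999]
d world [59.   6.   5.7] da -90.15 per-row mm 4.3 deg -6.44
-0.01,0.42,-0.05 roll 0.112
0.04,0.42,-0.05 roll 0.112
0.09,0.41,-0.05 roll 0.112
0.13,0.40,-0.05 roll 0.112
0.18,0.38,-0.05 roll 0.112
0.22,0.36,-0.04 roll 0.112
0.26,0.33,-0.04 roll 0.112
0.30,0.30,-0.04 roll 0.112
0.33,0.27,-0.04 roll 0.112
0.36,0.23,-0.04 roll 0.112
0.38,0.19,-0.04 roll 0.112
0.40,0.14,-0.04 roll 0.112
0.41,0.10,-0.04 roll 0.112
0.42,0.05,-0.04 roll 0.112
```

View pics/w4o.png

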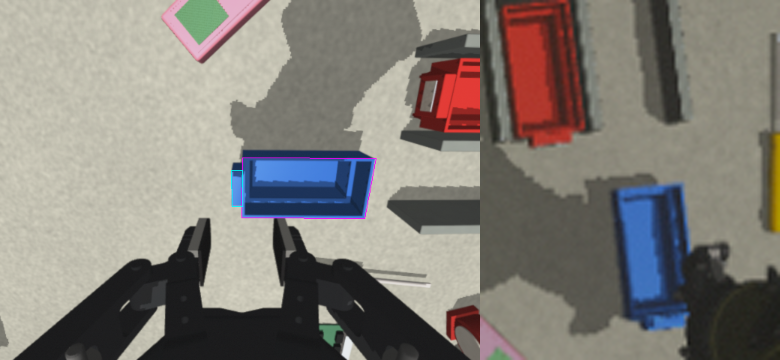

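The wrist view shows the blue tub upright, clear of the rack and released. The overlay fits its rim and tab, so the pose is (425.2, −304.9, 6.4°). Now I turn the jaws across the tub.

```bash
python3 plan.py 425.2 -304.9 165 96.5 14 | tail -14
```

```text
-0.01,0.43,-0.06 roll -0.112
-0.06,0.42,-0.06 roll -0.112
-0.11,0.41,-0.06 roll -0.112
-0.15,0.40,-0.06 roll -0.112
-0.20,0.38,-0.06 roll -0.112
-0.24,0.36,-0.06 roll -0.112
-0.28,0.33,-0.06 roll -0.112
-0.31,0.29,-0.06 roll -0.112
-0.34,0.26,-0.06 roll -0.112
-0.37,0.22,-0.06 roll -0.112
-0.39,0.18,-0.06 roll -0.112
-0.41,0.13,-0.06 roll -0.112
-0.42,0.08,-0.06 roll -0.112
-0.43,0.04,-0.06 roll -0.112
```

```bash
python3 -m jog '[{"linear":[0,0.43,-0.06],"roll":-0.11,"grip":8.5},{"linear":[-0.06,0.42,-0.06],"roll":-0.11,"grip":8.5},{"linear":[-0.1,0.41,-0.06],"roll":-0.11,"grip":8.5},{"linear":[-0.15,0.4,-0.06],"roll":-0.11,"grip":8.5},{"linear":[-0.2,0.38,-0.06],"roll":-0.11,"grip":8.5},{"linear":[-0.24,0.36,-0.06],"roll":-0.11,"grip":8.5},{"linear":[-0.28,0.33,-0.06],"roll":-0.11,"grip":8.5},{"linear":[-0.31,0.3,-0.06],"roll":-0.11,"grip":8.5},{"linear":[-0.34,0.26,-0.06],"roll":-0.11,"grip":8.5},{"linear":[-0.37,0.22,-0.06],"roll":-0.11,"grip":8.5}]'
python3 plan.py 425.2 -304.9 150 96.4 6
```

```text
time_s: 17.12
tcp_pos: [404.7, -300.7, 149.2]
eef_rot: [0.152, 0.988, 0.006, -0.017]
wrist_force: [0.7, -1.0, 0.7]
opening: 84.8
tcp [ 404.7 -300.7  149.2] yyaw 72.54 tilt 2.1 q [ 0.79  0.46 -0.29  1.93  0.18  0.81  1.67] f [ 0.7 -1.   0.7] open 84.8 t 17.1167
down in tool [-0.0359 -0.0076  0.9993]
d world [20.5 -4.2  0.8] da 23.86 per-row mm 3.5 deg 3.98
-0.35,0.04,-0.03 roll -0.069
-0.35,0.01,-0.03 roll -0.069
-0.35,-0.01,-0.03 roll -0.069
-0.35,-0.04,-0.03 roll -0.069
-0.34,-0.06,-0.03 roll -0.069
-0.34,-0.09,-0.03 roll -0.069
```

```bash
python3 -m jog '[{"linear":[-0.35,0.04,0],"roll":-0.069,"grip":8.5},{"linear":[-0.35,0,0],"roll":-0.069,"grip":8.5},{"linear":[-0.35,0,0],"roll":-0.069,"grip":8.5},{"linear":[-0.35,-0.04,0],"roll":-0.069,"grip":8.5},{"linear":[-0.3,-0.05,0],"roll":-0.05,"grip":8.5},{"linear":[-0.2,-0.05,0],"roll":-0.04,"grip":8.5},{"linear":[0,0,0],"roll":0,"grip":8.5},{"linear":[0,0,0],"roll":0,"grip":8.5},{"linear":[0,0,0],"roll":0,"grip":8.5},{"linear":[0,0,0],"roll":0,"grip":8.5}]'
python3 plan.py 425.2 -304.9 53 96.4 6
```

```text
time_s: 17.95
tcp_pos: [420.3, -299.4, 134.8]
eef_rot: [-0.043, 0.999, 0.019, -0.022]
wrist_force: [0.8, -0.4, -0.7]
opening: 85.0
tcp [ 420.3 -299.4  134.8] yyaw 94.94 tilt 3.34 q [ 0.84  0.52 -0.4   1.89  0.25  0.84  1.97] f [ 0.8 -0.4 -0.7] open 85.0 t 17.95
down in tool [-0.0424 -0.0399  0.9983]
d world [  4.9  -5.5 -81.8] da 1.46 per-row mm 13.7 deg 0.24
-0.13,-0.15,1.35 roll -0.004
-0.13,-0.15,1.35 roll -0.004
-0.13,-0.15,1.35 roll -0.004
-0.13,-0.15,1.35 roll -0.004
-0.13,-0.15,1.35 roll -0.004
-0.13,-0.15,1.35 roll -0.004
```

```bash
python3 -m jog '[{"linear":[0,0,-0.1],"roll":0.12,"grip":8.5},{"linear":[0,0,-0.1],"roll":0.125,"grip":8.5},{"linear":[0,0,-0.1],"roll":0.125,"grip":8.5},{"linear":[0,0,-0.1],"roll":0.125,"grip":8.5},{"linear":[0,0,-0.1],"roll":0.125,"grip":8.5},{"linear":[0,0,-0.1],"roll":0.125,"grip":8.5},{"linear":[0,0,-0.1],"roll":0.125,"grip":8.5},{"linear":[0,0,-0.1],"roll":0.125,"grip":8.5},{"linear":[0,0,-0.1],"roll":0.125,"grip":8.5},{"linear":[0,0,-0.1],"roll":0.125,"grip":8.5}]'
python3 plan.py 425.2 -304.9 150 -83.6 14;python3 -c "
from h import *
print(R.from_quat(bot.observe()['eef_rot']).as_matrix()[:,2].round(4))"
```

```text
time_s: 18.78
tcp_pos: [418.7, -298.9, 144.1]
eef_rot: [0.55, 0.835, 0.003, -0.03]
wrist_force: [0.3, 0.3, -0.1]
opening: 84.9
tcp [ 418.7 -298.9  144.1] yyaw 23.32 tilt 3.44 q [ 0.6   0.48 -0.04  1.89  0.02  0.83  0.96] f [ 0.3  0.3 -0.1] open 84.9 t 18.7833
down in tool [-0.053   0.0281  0.9982]
d world [ 6.5 -6.   5.9] da -106.92 per-row mm 0.8 deg -7.64
-0.06,0.02,-0.05 roll 0.133
-0.05,0.03,-0.05 roll 0.133
-0.05,0.04,-0.05 roll 0.133
-0.04,0.04,-0.05 roll 0.133
-0.03,0.05,-0.05 roll 0.133
-0.03,0.05,-0.05 roll 0.133
-0.02,0.06,-0.05 roll 0.133
-0.01,0.06,-0.04 roll 0.133
-0.00,0.06,-0.04 roll 0.133
0.01,0.06,-0.04 roll 0.133
0.01,0.06,-0.04 roll 0.133
0.02,0.06,-0.04 roll 0.133
0.03,0.06,-0.04 roll 0.133
0.04,0.05,-0.04 roll 0.133
[-0.0468  0.0376 -0.9982]
```

```bash
python3 -m jog '[{"linear":[0,0,-0.1],"roll":0.125,"grip":8.5},{"linear":[0,0,-0.1],"roll":0.125,"grip":8.5},{"linear":[0,0,-0.1],"roll":0.125,"grip":8.5},{"linear":[0,0,-0.1],"roll":0.125,"grip":8.5},{"linear":[0,0,-0.1],"roll":0.125,"grip":8.5},{"linear":[0,0,-0.1],"roll":0.125,"grip":8.5},{"linear":[0,0,-0.1],"roll":0.125,"grip":8.5},{"linear":[0,0,-0.1],"roll":0.125,"grip":8.5},{"linear":[0,0,-0.1],"roll":0.125,"grip":8.5},{"linear":[0,0,-0.1],"roll":0.125,"grip":8.5}]'
sed -i "s/print('down in tool'/print('lean',M[:,2].round(4),'down in tool'/" plan.py
python3 plan.py 425.2 -304.9 150 -83.6 6
```

```text
time_s: 19.62
tcp_pos: [418.5, -297.7, 154.8]
eef_rot: [0.934, 0.355, -0.014, -0.025]
wrist_force: [0.7, 0.6, -0.6]
opening: 85.1
tcp [ 418.5 -297.7  154.8] yyaw -48.36 tilt 3.36 q [ 0.36  0.49  0.32  1.88 -0.2   0.86 -0.06] f [ 0.7  0.6 -0.6] open 85.1 t 19.6167
lean [-0.045   0.0374 -0.9983] down in tool [0.0088 0.0579 0.9983]
d world [ 6.7 -7.2 -4.8] da -35.24 per-row mm 1.8 deg -5.87
0.00,0.17,0.07 roll 0.103
0.02,0.17,0.07 roll 0.103
0.04,0.16,0.07 roll 0.103
0.05,0.16,0.07 roll 0.103
0.07,0.15,0.07 roll 0.103
0.08,0.15,0.07 roll 0.103
```

```bash
python3 -m jog '[{"linear":[0,0,0],"roll":0.12,"grip":8.5},{"linear":[0,0,0],"roll":0.12,"grip":8.5},{"linear":[0,0,0],"roll":0.12,"grip":8.5},{"linear":[0,0,0],"roll":0.12,"grip":8.5},{"linear":[0,0,0],"roll":0.1,"grip":8.5},{"linear":[0,0,0],"roll":0,"grip":8.5},{"linear":[0,0,0],"roll":0,"grip":8.5},{"linear":[0.3,0.3,0],"roll":0,"grip":8.5},{"linear":[0.3,0.3,0],"roll":0,"grip":8.5},{"linear":[0,0,0],"roll":0,"grip":8.5}]'
python3 plan.py 425.2 -304.9 53 -83.6 6
```

```text
time_s: 20.45
tcp_pos: [426.0, -301.6, 154.7]
eef_rot: [0.998, 0.062, -0.02, -0.02]
wrist_force: [0.2, 0.3, 0.2]
opening: 84.8
tcp [ 426.  -301.6  154.7] yyaw -82.88 tilt 3.26 q [ 0.25  0.52  0.49  1.87 -0.31  0.89 -0.54] f [0.2 0.3 0.2] open 84.8 t 20.45
lean [-0.0431  0.037  -0.9984] down in tool [0.0382 0.0421 0.9984]
d world [  -0.8   -3.3 -101.7] da -0.72 per-row mm 17.0 deg -0.12
0.04,0.12,1.69 roll 0.002
```

```bash
python3 -m jog '[{"linear":[0.03,0.1,0.6],"roll":0,"grip":8.5},{"linear":[0.03,0.1,1.2],"roll":0,"grip":8.5},{"linear":[0.03,0.1,1.4],"roll":0,"grip":8.5},{"linear":[0.03,0.1,1.4],"roll":0,"grip":8.5},{"linear":[0.03,0.1,1.4],"roll":0,"grip":8.5},{"linear":[0.03,0.1,1.4],"roll":0,"grip":8.5},{"linear":[0,0.08,1.2],"roll":0,"grip":8.5},{"linear":[0,0.05,0.6],"roll":0,"grip":8.5},{"linear":[0,0,0],"roll":0,"grip":8.5},{"linear":[0,0,0],"roll":0,"grip":8.5}]'
python3 plan.py 425.2 -304.9 53 -83.6 1
```

```text
time_s: 21.28
tcp_pos: [424.9, -307.5, 56.0]
eef_rot: [0.997, 0.065, -0.02, -0.02]
wrist_force: [0.4, 0.9, 0.6]
opening: 84.9
tcp [ 424.9 -307.5   56. ] yyaw -82.53 tilt 3.18 q [ 0.33  0.66  0.41  1.95 -0.41  0.67 -0.45] f [0.4 0.9 0.6] open 84.9 t 21.2833
lean [-0.0416  0.0366 -0.9985] down in tool [0.0364 0.0418 0.9985]
d world [ 0.3  2.6 -3. ] da -1.07 per-row mm 4.0 deg -1.07
0.08,-0.24,0.30 roll 0.019
```

```bash
python3 -m jog '[{"linear":[0,-0.2,0.3],"roll":0.018,"grip":8.5},{"linear":[0,0,0],"roll":0,"grip":8.0},{"linear":[0,0,0],"roll":0,"grip":7.0},{"linear":[0,0,0],"roll":0,"grip":6.4},{"linear":[0,0,0],"roll":0,"grip":5.0},{"linear":[0,0,0],"roll":0,"grip":5.0},{"linear":[0,0,0.05],"roll":0,"grip":5.0},{"linear":[0,0,0.05],"roll":0,"grip":5.0},{"linear":[0,0,0.05],"roll":0,"grip":5.0},{"linear":[0,0,0.05],"roll":0,"grip":5.0}]'
python3 plan.py 425.2 -304.9 53 -83.6 1
```

```text
time_s: 22.12
tcp_pos: [425.9, -306.0, 55.1]
eef_rot: [0.998, 0.056, -0.017, -0.018]
wrist_force: [-1.3, 1.2, 7.5]
opening: 58.8
tcp [ 425.9 -306.    55.1] yyaw -83.62 tilt 2.86 q [ 0.32  0.66  0.41  1.96 -0.42  0.66 -0.46] f [-1.3  1.2  7.5] open 58.8 t 22.1167
lean [-0.0362  0.0344 -0.9988] down in tool [0.0321 0.0382 0.9988]
d world [-0.7  1.1 -2.1] da 0.02 per-row mm 2.5 deg 0.02
-0.05,-0.11,0.21 roll -0.000
```

```bash
python3 -m jog '[{"linear":[0,0,0.1],"roll":0,"grip":5.0},{"linear":[0,0,0.12],"roll":0,"grip":5.0},{"linear":[0,0,0.12],"roll":0,"grip":5.0},{"linear":[0,0,0.12],"roll":0,"grip":5.0},{"linear":[0,0,0.12],"roll":0,"grip":5.0},{"linear":[0,0,0.12],"roll":0,"grip":5.0},{"linear":[0,0,0.12],"roll":0,"grip":5.0},{"linear":[0,0,0.12],"roll":0,"grip":5.0},{"linear":[0,0,0.12],"roll":0,"grip":5.0},{"linear":[0,0,0.12],"roll":0,"grip":5.0}]'
python3 plan.py 425.2 -304.9 53 -83.6 1
```

```text
time_s: 22.95
tcp_pos: [425.8, -306.0, 55.0]
eef_rot: [0.998, 0.056, -0.012, -0.019]
wrist_force: [-1.8, 2.3, 14.7]
opening: 58.8
tcp [ 425.8 -306.    55. ] yyaw -83.66 tilt 2.55 q [ 0.33  0.66  0.4   1.97 -0.43  0.65 -0.45] f [-1.8  2.3 14.7] open 58.8 t 22.95
lean [-0.0263  0.0359 -0.999 ] down in tool [0.0221 0.0386 0.999 ]
d world [-0.6  1.1 -2. ] da 0.06 per-row mm 2.4 deg 0.06
-0.04,-0.11,0.21 roll -0.001
```

```bash
python3 -m jog '[{"linear":[0,0,-0.5],"roll":0,"grip":5.0},{"linear":[0,0,-1.0],"roll":0,"grip":5.0},{"linear":[0,0,-1.6],"roll":0,"grip":5.0},{"linear":[0,0,-2.0],"roll":0,"grip":5.0},{"linear":[0,0,-2.0],"roll":0,"grip":5.0},{"linear":[0,0,-2.0],"roll":0,"grip":5.0},{"linear":[0,0,-2.0],"roll":0,"grip":5.0},{"linear":[0,0,-1.5],"roll":0,"grip":5.0},{"linear":[0,0,-0.7],"roll":0,"grip":5.0},{"linear":[0,0,0],"roll":0,"grip":5.0}]'
python3 plan.py 623 237.5 195 -98.1 20
```

```text
time_s: 23.78
tcp_pos: [428.3, -311.1, 197.3]
eef_rot: [0.998, 0.055, -0.013, -0.019]
wrist_force: [0.5, 0.6, -1.4]
opening: 58.6
tcp [ 428.3 -311.1  197.3] yyaw -83.75 tilt 2.63 q [ 0.25  0.48  0.52  1.8  -0.29  0.98 -0.57] f [ 0.5  0.6 -1.4] open 58.6 t 23.7833
lean [-0.0287  0.0358 -0.9989] down in tool [0.0246 0.0387 0.9989]
d world [194.7 548.6  -2.3] da -14.35 per-row mm 29.1 deg -0.72
1.27,-2.62,0.08 roll 0.013
1.24,-2.63,0.08 roll 0.013
1.20,-2.65,0.08 roll 0.013
1.17,-2.66,0.09 roll 0.013
1.14,-2.68,0.09 roll 0.013
1.10,-2.69,0.09 roll 0.013
1.07,-2.71,0.09 roll 0.013
1.03,-2.72,0.09 roll 0.013
1.00,-2.73,0.09 roll 0.013
0.97,-2.74,0.09 roll 0.013
0.93,-2.76,0.10 roll 0.013
0.90,-2.77,0.10 roll 0.013
0.86,-2.78,0.10 roll 0.013
0.83,-2.79,0.10 roll 0.013
0.79,-2.80,0.10 roll 0.013
0.76,-2.81,0.10 roll 0.013
0.72,-2.82,0.10 roll 0.013
0.69,-2.83,0.10 roll 0.013
0.65,-2.83,0.11 roll 0.013
0.62,-2.84,0.11 roll 0.013
```

```bash
python3 -m jog '[{"linear":[0.6,-1.3,0.04],"roll":0.013,"grip":5.0},{"linear":[1.0,-2.1,0.06],"roll":0.013,"grip":5.0},{"linear":[1.2,-2.65,0.08],"roll":0.013,"grip":5.0},{"linear":[1.17,-2.66,0.08],"roll":0.013,"grip":5.0},{"linear":[1.14,-2.68,0.08],"roll":0.013,"grip":5.0},{"linear":[1.1,-2.7,0.08],"roll":0.013,"grip":5.0},{"linear":[1.07,-2.7,0.08],"roll":0.013,"grip":5.0},{"linear":[1.03,-2.72,0.08],"roll":0.013,"grip":5.0},{"linear":[1.0,-2.73,0.08],"roll":0.013,"grip":5.0},{"linear":[0.97,-2.74,0.08],"roll":0.013,"grip":5.0}]'
python3 plan.py 623 237.5 200 -98.1 11
```

```text
time_s: 24.62
tcp_pos: [517.9, -53.6, 188.9]
eef_rot: [0.999, -0.021, -0.019, -0.016]
wrist_force: [0.9, 0.5, -0.8]
opening: 59.0
tcp [517.9 -53.6 188.9] yyaw -92.46 tilt 2.85 q [-0.29  0.48  0.55  1.84 -0.33  0.95 -1.2 ] f [ 0.9  0.5 -0.8] open 59.0 t 24.6167
lean [-0.0382  0.0318 -0.9988] down in tool [0.0395 0.0302 0.9988]
d world [105.1 291.1  11.1] da -5.64 per-row mm 28.2 deg -0.51
0.84,-2.69,-0.05 roll 0.009
0.82,-2.69,-0.05 roll 0.009
0.79,-2.70,-0.05 roll 0.009
0.77,-2.71,-0.05 roll 0.009
0.74,-2.71,-0.05 roll 0.009
0.72,-2.72,-0.05 roll 0.009
0.69,-2.73,-0.05 roll 0.009
0.67,-2.73,-0.05 roll 0.009
0.65,-2.74,-0.04 roll 0.009
0.62,-2.75,-0.04 roll 0.009
0.60,-2.75,-0.04 roll 0.009
```

```bash
python3 -m jog '[{"linear":[0.84,-2.7,-0.12],"roll":0.01,"grip":5.0},{"linear":[0.82,-2.7,-0.12],"roll":0.01,"grip":5.0},{"linear":[0.8,-2.7,-0.12],"roll":0.01,"grip":5.0},{"linear":[0.77,-2.7,-0.12],"roll":0.01,"grip":5.0},{"linear":[0.74,-2.7,-0.12],"roll":0.01,"grip":5.0},{"linear":[0.72,-2.7,-0.1],"roll":0.01,"grip":5.0},{"linear":[0.7,-2.7,-0.1],"roll":0.01,"grip":5.0},{"linear":[0.65,-2.7,-0.1],"roll":0.01,"grip":5.0},{"linear":[0.5,-2.2,-0.05],"roll":0.01,"grip":5.0},{"linear":[0.4,-1.5,0],"roll":0.005,"grip":5.0}]'
python3 plan.py 623 237.5 200 -98.1 4
```

```text
time_s: 25.45
tcp_pos: [606.6, 210.8, 190.2]
eef_rot: [0.997, -0.069, -0.029, -0.013]
wrist_force: [0.2, -0.2, -2.1]
opening: 58.9
tcp [606.6 210.8 190.2] yyaw -97.93 tilt 3.63 q [-0.65  0.66  0.54  1.5  -0.4   1.14 -1.72] f [ 0.2 -0.2 -2.1] open 58.9 t 25.45
lean [-0.0559  0.0296 -0.998 ] down in tool [0.0594 0.0217 0.998 ]
d world [16.4 26.7  9.8] da -0.17 per-row mm 8.2 deg -0.04
0.30,-0.72,-0.25 roll 0.001
```

```bash
python3 -m jog '[{"linear":[0.3,-0.7,-0.2],"roll":0,"grip":5.0},{"linear":[0.3,-0.7,-0.2],"roll":0,"grip":5.0},{"linear":[0.3,-0.6,-0.2],"roll":0,"grip":5.0},{"linear":[0.1,-0.3,-0.1],"roll":0,"grip":5.0},{"linear":[0,0,0],"roll":0,"grip":5.0},{"linear":[0,0,0],"roll":0,"grip":5.0},{"linear":[0,0,0],"roll":0,"grip":5.0},{"linear":[0,0,0],"roll":0,"grip":5.0},{"linear":[0,0,0],"roll":0,"grip":5.0},{"linear":[0,0,0],"roll":0,"grip":5.0}]'
python3 plan.py 623 237.5 200 -98.1 1
python3 - <<'E'
from ov import *
import pickle
Z={n:snap(n,n+'5.png') for n in ('wrist','top','side')}; pickle.dump(Z,open('z5.pkl','wb'))
w=Z['wrist']; iw=w['pixels'].copy(); b=(623,237.5,-8.1)
rect(iw,w,b,8,RIM,(255,0,255)); rect(iw,w,b,0,[(68,46,112),(68,-46,112),(80,-46,112),(80,46,112)],(255,255,0)); rect(iw,w,b,0,[(-78,46,112),(-78,-46,112),(-90,-46,112),(-90,46,112)],(255,255,0))
s=Z['side']; q=proj(s,[600,235,90])[0].astype(int); a=cv2.resize(s['pixels'][q[1]-60:q[1]+60,q[0]-40:q[0]+40],(240,360),interpolation=cv2.INTER_CUBIC)
cv2.imwrite('pics/w5o.png',np.hstack([cv2.resize(iw,(520,390)),cv2.resize(a,(260,390))]))
E
```

```text
time_s: 26.28
tcp_pos: [619.7, 231.3, 193.7]
eef_rot: [0.997, -0.07, -0.032, -0.011]
wrist_force: [1.1, 0.5, -2.3]
opening: 59.0
tcp [619.7 231.3 193.7] yyaw -98.03 tilt 3.84 q [-0.66  0.69  0.54  1.44 -0.4   1.18 -1.75] f [ 1.1  0.5 -2.3] open 59.0 t 26.2833
lean [-0.0616  0.0264 -0.9977] down in tool [0.0647 0.0176 0.9977]
d world [3.3 6.2 6.3] da -0.07 per-row mm 9.4 deg -0.07
0.20,-0.67,-0.64 roll 0.001
```

View pics/w5o.png

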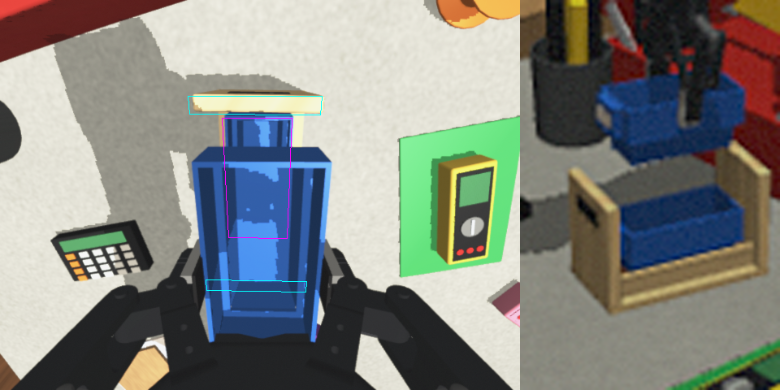

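The side inset shows the held tub above the carrier; the wrist view shows the base tub's far rim slightly farther than my overlay. I'll enlarge both wrist views to fix the carrier pose.

```bash
python3 - <<'E'
from ov import *
import pickle
w1=pickle.load(open('w1.pkl','rb'))['pixels']; z=pickle.load(open('z5.pkl','rb'))['wrist']['pixels']
t=lambda im,u,v,w,h: cv2.resize(im[v:v+h,u:u+w],(w*4,h*4),interpolation=cv2.INTER_CUBIC)
r1=np.hstack([t(w1,u,v,50,45) for u,v in ((150,130),(150,260),(405,160),(380,285))]); r1[:,::200]=255
cv2.imwrite('pics/c6.png',np.vstack([r1,t(z,220,100,200,105)]))
E
```

```text
(no output)
```

View pics/c6.png

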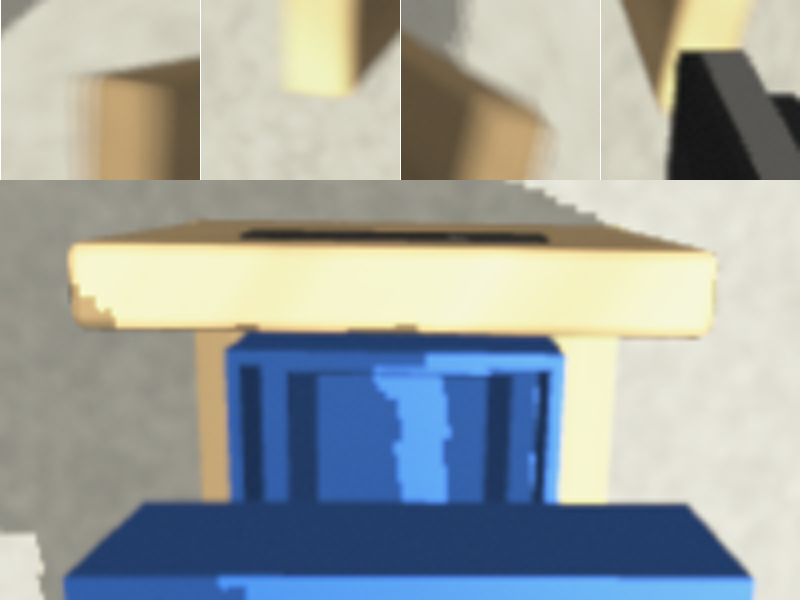

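Row 2 is sharp. In crop pixels the board top runs from (70,247) to (716,252) at the far edge and (75,328) to (712,335) at the near edge. The base rim's outer edge is (228,350)–(563,352), the held rim (66,577)–(753,577), and the held collar's bottom edge (147,503)–(690,503).

```bash
python3 - <<'E'
from fit import *
import pickle
Z=pickle.load(open('z5.pkl','rb')); w=Z['wrist']
t=lambda x,y: np.array((220+(x+.5)/4-.5,100+(y-180+.5)/4-.5))
B=[(w,(80,46,112),t(69,247)),(w,(80,-46,112),t(716,252)),(w,(68,46,112),t(70,328)),(w,(68,-46,112),t(714,336))]
T=[(w,(60,30,68),t(228,350)),(w,(60,-30,68),t(563,352))]
for n,O in (('board',B),('base',T),('both',B+T)):
    p,r=fit(O,[623,237,-.14]); print(n,p[:2].round(1),np.degrees(p[2]).round(2),r.round(1).tolist())
P=[((60,30,60),t(66,577)),((60,-30,60),t(753,577)),((60,30,26),t(147,503)),((60,-30,26),t(690,503))]
def f(q):
    M=R.from_euler('ZYX',q[3:]).as_matrix()
    return np.concatenate([proj(w,M@np.array(l,float)+q[:3])[0]-u for l,u in P])
s=least_squares(f,[622,232,140,-.14,0,0],x_scale=[100,100,100,1,1,1]); q=s.x
print('held origin',q[:3].round(1),'yaw,pitch,roll',np.degrees(q[3:]).round(2),s.fun.round(2))
E
```

```text
board [623.7 235.4] -8.5 [[-2.0, -0.8], [1.8, -0.6], [-0.4, 1.2], [0.4, 0.8]]
base [624.5 235.7] -8.25 [[-1.1, 0.0], [1.1, 0.0]]
both [624.  235.6] -8.55 [[-2.2, -1.4], [1.7, -1.0], [-0.7, 0.6], [0.2, 0.4], [-0.4, 0.5], [1.7, 1.0]]
held origin [617.3 230.5 137.8] yaw,pitch,roll [-7.61  2.04 -0.68] [-0.2  -0.04  0.2   0.07  0.33  0.05 -0.33 -0.09]
```

```bash
python3 -m jog '[{"linear":[0.3,-0.3,0],"roll":0.006,"grip":5.0},{"linear":[0.3,-0.3,0],"roll":0.006,"grip":5.0},{"linear":[0,0,0],"roll":0,"grip":5.0},{"linear":[0.06,0.02,0.9],"roll":0,"grip":5.0},{"linear":[0.06,0.02,1.0],"roll":0,"grip":5.0},{"linear":[0.06,0.02,1.0],"roll":0,"grip":5.0},{"linear":[0.06,0.02,1.0],"roll":0,"grip":5.0},{"linear":[0.05,0.02,0.8],"roll":0,"grip":5.0},{"linear":[0.02,0,0.3],"roll":0,"grip":5.0},{"linear":[0,0,0],"roll":0,"grip":5.0}]'
python3 plan.py 626.6 236.8 136 -98.7 1
```

```text
time_s: 27.27
tcp_pos: [625.9, 237.7, 135.7]
eef_rot: [0.997, -0.076, -0.033, -0.01]
wrist_force: [-0.6, -1.5, -1.5]
opening: 59.0
tcp [625.9 237.7 135.7] yyaw -98.71 tilt 3.99 q [-0.65  0.75  0.52  1.48 -0.44  1.08 -1.74] f [-0.6 -1.5 -1.5] open 59.0 t 27.2667
lean [-0.0646  0.0257 -0.9976] down in tool [0.0678 0.0156 0.9976]
d world [ 0.7 -0.9  0.3] da 0.01 per-row mm 1.2 deg 0.01
0.08,0.08,-0.04 roll -0.000
```

```bash
python3 -m jog '[{"linear":[0.07,0.07,0.5],"roll":0,"grip":5.0},{"linear":[0.04,0.02,0.6],"roll":0,"grip":5.0},{"linear":[0.04,0.01,0.6],"roll":0,"grip":5.0},{"linear":[0.04,0.01,0.6],"roll":0,"grip":5.0},{"linear":[0.03,0.01,0.4],"roll":0,"grip":5.0},{"linear":[0.02,0,0.2],"roll":0,"grip":5.0},{"linear":[0,0,0],"roll":0,"grip":5.0},{"linear":[0,0,0],"roll":0,"grip":5.0},{"linear":[0,0,0],"roll":0,"grip":5.0},{"linear":[0,0,0],"roll":0,"grip":5.0}]'
python3 plan.py 626.6 236.8 98 -98.7 1
```

```text
time_s: 28.1
tcp_pos: [626.9, 236.7, 104.1]
eef_rot: [0.997, -0.076, -0.033, -0.01]
wrist_force: [-0.4, -0.5, -1.2]
opening: 59.2
tcp [626.9 236.7 104.1] yyaw -98.72 tilt 3.92 q [-0.64  0.78  0.5   1.51 -0.46  1.02 -1.72] f [-0.4 -0.5 -1.2] open 59.2 t 28.1
lean [-0.0633  0.0258 -0.9977] down in tool [0.0665 0.016  0.9977]
d world [-0.3  0.1 -6.1] da 0.02 per-row mm 6.1 deg 0.02
0.01,0.00,0.61 roll -0.000
```

```bash
python3 -m jog '[{"linear":[0.01,0,0.2],"roll":0,"grip":5.0},{"linear":[0.01,0,0.2],"roll":0,"grip":5.0},{"linear":[0.01,0,0.15],"roll":0,"grip":5.0},{"linear":[0,0,0.12],"roll":0,"grip":5.0},{"linear":[0,0,0.12],"roll":0,"grip":5.0},{"linear":[0,0,0.12],"roll":0,"grip":5.0},{"linear":[0,0,0.12],"roll":0,"grip":5.0},{"linear":[0,0,0.12],"roll":0,"grip":5.0},{"linear":[0,0,0.12],"roll":0,"grip":5.0},{"linear":[0,0,0.12],"roll":0,"grip":5.0}]'
python3 plan.py 626.6 236.8 98 -98.7 1; python3 -c "
from h import *
print(bot.observe()['ft_torque'])"
```

```text
time_s: 28.93
tcp_pos: [628.4, 236.9, 97.7]
eef_rot: [0.997, -0.076, -0.029, -0.013]
wrist_force: [-2.9, -0.2, 7.7]
opening: 58.4
tcp [628.4 236.9  97.7] yyaw -98.72 tilt 3.64 q [-0.64  0.79  0.5   1.52 -0.47  1.   -1.71] f [-2.9 -0.2  7.7] open 58.4 t 28.9333
lean [-0.056   0.0298 -0.998 ] down in tool [0.0599 0.021  0.998 ]
d world [-1.8 -0.1  0.3] da 0.02 per-row mm 1.8 deg 0.02
-0.18,0.03,-0.02 roll -0.000
[-0.16545968  0.53589326 -0.04197569]
```

```bash
python3 -m jog '[{"linear":[-0.02,0,0.13],"roll":0,"grip":5.0},{"linear":[-0.02,0,0.13],"roll":0,"grip":5.0},{"linear":[-0.02,0,0.13],"roll":0,"grip":5.0},{"linear":[0,0,0.14],"roll":0,"grip":5.0},{"linear":[0,0,0.14],"roll":0,"grip":5.0},{"linear":[0,0,0.14],"roll":0,"grip":5.0},{"linear":[0,0,0.14],"roll":0,"grip":5.0},{"linear":[0,0,0.14],"roll":0,"grip":5.0},{"linear":[0,0,0.14],"roll":0,"grip":5.0},{"linear":[0,0,0.14],"roll":0,"grip":5.0}]'
python3 plan.py 626.6 236.8 98 -98.7 1; python3 -c "
from h import *
print(bot.observe()['ft_torque'])"
```

```text
time_s: 29.77
tcp_pos: [627.8, 236.4, 97.4]
eef_rot: [0.997, -0.076, -0.026, -0.016]
wrist_force: [-3.7, -0.3, 9.0]
opening: 59.0
tcp [627.8 236.4  97.4] yyaw -98.75 tilt 3.49 q [-0.64  0.78  0.49  1.53 -0.47  0.99 -1.71] f [-3.7 -0.3  9. ] open 59.0 t 29.7667
lean [-0.0494  0.0357 -0.9981] down in tool [0.0542 0.0278 0.9981]
d world [-1.2  0.4  0.6] da 0.05 per-row mm 1.4 deg 0.05
-0.13,-0.02,-0.05 roll -0.001
[-0.39215516  0.60276844 -0.03620087]
```

```bash
python3 -m jog '[{"linear":[0,0,0],"roll":0,"grip":5.0},{"linear":[0,0,0],"roll":0,"grip":6.3},{"linear":[0,0,0],"roll":0,"grip":7.0},{"linear":[0,0,0],"roll":0,"grip":8.0},{"linear":[0,0,0],"roll":0,"grip":8.0},{"linear":[0,0,0],"roll":0,"grip":8.0},{"linear":[-0.06,-0.03,-1],"roll":0,"grip":8.0},{"linear":[-0.1,-0.06,-2],"roll":0,"grip":8.0},{"linear":[-0.14,-0.08,-2.5],"roll":0,"grip":8.0},{"linear":[-0.1,-0.06,-2],"roll":0,"grip":8.0}]'
python3 plan.py 560 200 200 -98.7 1
python3 - <<'E'
from ov import *
import pickle
Z={n:snap(n,n+'7.png') for n in ('wrist','side')}; pickle.dump(Z,open('z7.pkl','wb'))
w,s=Z['wrist'],Z['side']; iw=w['pixels'].copy(); b=(624.2,236,-8.4)
rect(iw,w,b,42,RIM,(255,0,255)); rect(iw,w,b,42,TAB,(0,255,255))
q=proj(s,[620,236,70])[0].astype(int); a=cv2.resize(s['pixels'][q[1]-45:q[1]+35,q[0]-40:q[0]+40],(400,400),interpolation=cv2.INTER_CUBIC)
b=iw[60:460,160:560]
cv2.imwrite('pics/w7o.png',np.hstack([b,a]))
E
```

```text
time_s: 30.6
tcp_pos: [625.2, 236.1, 171.2]
eef_rot: [0.997, -0.076, -0.03, -0.014]
wrist_force: [0.7, 0.4, 0.1]
opening: 80.0
tcp [625.2 236.1 171.2] yyaw -98.79 tilt 3.83 q [-0.65  0.71  0.53  1.45 -0.42  1.14 -1.76] f [0.7 0.4 0.1] open 80.0 t 30.6
lean [-0.0586  0.0321 -0.9978] down in tool [0.0628 0.0228 0.9978]
d world [-65.2 -36.1  28.8] da 0.09 per-row mm 79.9 deg 0.09
-6.07,4.49,-2.60 roll -0.002
```

View pics/w7o.png

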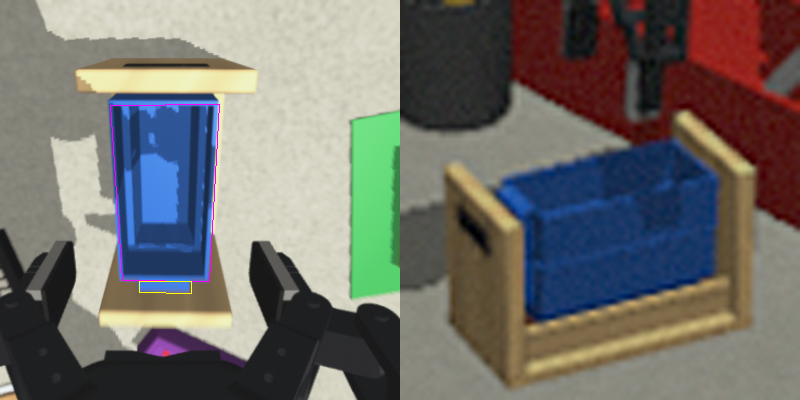

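The tub is nested between the boards with the tab over the tab. In the side view the seam runs straight, and the overlay for the fully-home pose is on the rim within a few px. A numeric edge check follows.

```bash
python3 - <<'E'
from ov import *
import pickle
Z=pickle.load(open('z7.pkl','rb')); w,s=Z['wrist'],Z['side']
M=R.from_euler('z',-8.4,degrees=True).as_matrix(); W=lambda l,z0=42: M@np.array(l,float)+[624.2,236,z0]
pr=lambda S,l,z0=42: proj(S,W(l,z0))[0].round(1).tolist()
print('wrist pred',{k:pr(w,k) for k in [(60,0,60),(57.5,0,60),(-57.5,0,60),(-60,0,60),(-70,0,60),(0,30,60),(0,27.5,60),(0,-27.5,60),(0,-30,60)]})
u=int(pr(w,(60,0,60))[0]); print('col',u,'rows146+',w['pixels'][146:176,u,0].tolist()); u2=int(pr(w,(-60,0,60))[0]); print('col',u2,'rows 325+',w['pixels'][325:360,u2,0].tolist())
v=int(pr(w,(0,30,60))[1]); print('row',v,'263+',w['pixels'][v,263:290,0].tolist(),'365+',w['pixels'][v,365:390,0].tolist())
for x in (-40,0,40,52):
    a=[pr(s,(x,-30,z)) for z in (60,26)]; uu=int(round(a[0][0])); v0=int(a[0][1])-5
    print('side x',x,a,'from',v0,s['pixels'][v0:v0+28,uu].astype(int).sum(1).tolist())
E
```

```text
wrist pred {(60, 0, 60): [324.4, 164.4], (57.5, 0, 60): [324.4, 169.0], (-57.5, 0, 60): [325.1, 338.0], (-60, 0, 60): [325.2, 340.9], (-70, 0, 60): [325.2, 352.3], (0, 30, 60): [276.3, 262.5], (0, 27.5, 60): [280.3, 262.5], (0, -27.5, 60): [369.6, 262.9], (0, -30, 60): [373.7, 262.9]}
col 324 rows146+ [184, 185, 185, 181, 171, 152, 127, 103, 95, 96, 96, 96, 99, 124, 179, 223, 236, 237, 230, 206, 170, 154, 153, 152, 153, 152, 153, 152, 152, 152]
col 325 rows 325+ [96, 96, 95, 96, 96, 96, 96, 96, 97, 109, 144, 171, 188, 210, 220, 226, 228, 227, 229, 229, 229, 228, 228, 221, 214, 187, 166, 144, 92, 76, 75, 75, 75, 76, 75]
row 262 263+ [192, 192, 193, 192, 194, 196, 198, 198, 194, 174, 151, 174, 213, 223, 222, 187, 126, 105, 103, 104, 103, 110, 155, 213, 229, 230, 230] 365+ [71, 71, 78, 108, 139, 154, 176, 188, 179, 182, 183, 186, 192, 194, 191, 189, 187, 187, 186, 187, 190, 192, 193, 193, 193]
side x -40 [[291.9, 196.5], [291.9, 206.3]] from 191 [174, 181, 177, 172, 243, 211, 175, 184, 175, 193, 187, 174, 188, 166, 189, 202, 190, 185, 185, 172, 186, 185, 174, 194, 177, 124, 445, 360]
side x 0 [[303.7, 193.7], [303.6, 203.5]] from 188 [143, 163, 145, 139, 172, 183, 192, 178, 188, 193, 179, 171, 186, 168, 192, 208, 197, 165, 174, 183, 183, 169, 185, 177, 159, 125, 444, 364]
side x 40 [[315.2, 190.9], [315.1, 200.6]] from 185 [157, 144, 137, 130, 112, 224, 191, 181, 166, 175, 191, 183, 186, 193, 187, 205, 172, 169, 191, 188, 179, 179, 176, 183, 190, 122, 398, 401]
side x 52 [[318.7, 190.1], [318.5, 199.8]] from 185 [229, 255, 256, 194, 196, 191, 178, 188, 172, 184, 172, 179, 182, 174, 208, 178, 185, 188, 172, 171, 184, 170, 188, 167, 178, 389, 405, 299]
```

```bash
python3 -m jog '[{"linear":[0,0,-1],"roll":0,"grip":8.0},{"linear":[0,0,-0.5],"roll":0,"grip":8.0},{"linear":[0,0,0],"roll":0,"grip":8.0},{"linear":[0,0,0],"roll":0,"grip":8.0},{"linear":[0,0,0],"roll":0,"grip":8.0},{"linear":[0,0,0],"roll":0,"grip":8.0},{"linear":[0,0,0],"roll":0,"grip":8.0},{"linear":[0,0,0],"roll":0,"grip":8.0},{"linear":[0,0,0],"roll":0,"grip":8.0},{"linear":[0,0,0],"roll":0,"grip":8.0}]'
cat > chk.py <<'E'
from ov import *
import pickle
w=snap('wrist','w8.png'); pickle.dump(w,open('w8.pkl','wb'))
M=R.from_euler('z',-8.4,degrees=True).as_matrix(); W=lambda l,z0=42: M@np.array(l,float)+[624.2,236,z0]
pr=lambda S,l,z0=42: proj(S,W(l,z0))[0].round(1).tolist()
I=w['pixels'].astype(int)
for k in [(60,10,60),(57.5,10,60),(-57.5,10,60),(-60,25,60),(-70,10,60),(0,30,60),(0,27.5,60),(0,-27.5,60),(0,-30,60),(68,10,112),(80,10,112)]:
    z0=0 if k[2]==112 else 42; p=pr(w,k,z0); u,v=int(round(p[0])),int(round(p[1]))
    print(k,p,'B', I[v,u-8:u+9,0].tolist() if k[0]==0 else I[v-8:v+9,u,0].tolist())
E
python3 chk.py
```

```text
time_s: 31.53
tcp_pos: [626.6, 235.5, 188.4]
eef_rot: [0.997, -0.076, -0.03, -0.014]
wrist_force: [-0.4, -0.2, 0.4]
opening: 80.0
(60, 10, 60) [307.7, 162.0] B [95, 94, 104, 161, 220, 233, 233, 224, 190, 163, 159, 163, 188, 213, 213, 189, 154]
(57.5, 10, 60) [307.8, 166.2] B [220, 233, 233, 224, 190, 163, 159, 163, 188, 213, 213, 189, 154, 149, 150, 150, 149]
(-57.5, 10, 60) [311.5, 324.2] B [95, 94, 95, 94, 115, 204, 226, 226, 221, 225, 227, 227, 227, 227, 227, 226, 226]
(-60, 25, 60) [291.2, 326.8] B [98, 134, 211, 224, 202, 129, 81, 75, 74, 74, 74, 74, 75, 73, 74, 74, 74]
(-70, 10, 60) [311.8, 338.0] B [227, 226, 226, 223, 157, 91, 71, 69, 70, 70, 70, 70, 70, 70, 69, 70, 69]
(0, 30, 60) [279.9, 253.0] B [191, 191, 180, 151, 121, 121, 165, 216, 227, 226, 196, 118, 102, 102, 101, 109, 156]
(0, 27.5, 60) [283.6, 253.0] B [121, 121, 165, 216, 227, 226, 196, 118, 102, 102, 101, 109, 156, 213, 228, 229, 229]
(0, -27.5, 60) [366.3, 253.3] B [151, 169, 156, 86, 70, 77, 131, 205, 231, 232, 220, 192, 182, 180, 180, 183, 190]
(0, -30, 60) [370.1, 253.3] B [70, 77, 131, 205, 231, 232, 220, 192, 182, 180, 180, 183, 190, 192, 189, 188, 187]
(68, 10, 112) [306.2, 150.7] B [178, 178, 179, 179, 176, 165, 148, 121, 93, 95, 95, 95, 96, 104, 161, 220, 233]
(80, 10, 112) [305.6, 128.3] B [71, 70, 70, 65, 40, 29, 40, 57, 77, 107, 143, 155, 166, 173, 173, 173, 174]
```

```bash
cat > edge.py <<'E'
from ov import *
import pickle
from scipy.optimize import least_squares
w=pickle.load(open('w8.pkl','rb')); I=cv2.GaussianBlur(w['pixels'],(1,1),0)[:,:,0].astype(float)
base=np.array([624.2,236,42,-8.4,0,0])
def world(q,l): return R.from_euler('ZYX',q[3:],degrees=True).as_matrix()@np.array(l,float)+q[:3]
pts=[(57.5,y,60,'v',-1) for y in (-20,-10,0,10,20)]+[(-57.5,y,60,'v',1) for y in (-12,0,12)]+[(60,y,60,'v',1) for y in (-20,-10,0,10,20)]+[(-70,y,60,'v',-1) for y in (-10,0,10)]
pts+=[(x,27.5,60,'u',-1) for x in (-40,-20,0,20,40)]+[(x,-27.5,60,'u',1) for x in (-40,-20,0,20,40)]
obs=[]
g0=base+[2.7,1,0,0,0,0]
for x,y,z,d,sg in pts:
    p=proj(w,world(g0,(x,y,z)))[0]; u,v=np.round(p).astype(int)
    prof=I[v-5:v+6,u] if d=='v' else I[v,u-5:u+6]
    gr=sg*np.diff(prof); k=int(np.argmax(gr)); 
    a=gr[max(k-1,0):k+2]; off=(np.arange(max(k-1,0),max(k-1,0)+len(a))*np.clip(a,0,None)).sum()/np.clip(a,1e-6,None).sum()
    obs.append(((x,y,z),d,(v if d=='v' else u)-5+off+.5,gr[k]))
ok=[o for o in obs if o[3]>25]
f=lambda q:[proj(w,world(q,l))[0][1 if d=='v' else 0]-m for l,d,m,_ in ok]
s=least_squares(f,g0,loss='soft_l1',x_scale=[10,10,10,1,1,1]); print(len(ok),'free',s.x.round(2),np.round(s.fun,1).tolist())
h=lambda p:f([p[0],p[1],42,p[2],0,0]); s=least_squares(h,g0[[0,1,3]],loss='soft_l1'); print('home z',s.x.round(2),np.round(s.fun,1).tolist())
h=lambda p:f([p[0],p[1],p[3],p[2],0,0]); s=least_squares(h,[*g0[[0,1,3]],42],loss='soft_l1'); print('level',s.x.round(2))
E
python3 edge.py
```

```text
24 free [ 6.2635e+02  2.3609e+02  4.0450e+01 -8.5900e+00  3.7000e-01 -8.0000e-01] [-0.3, -0.3, -0.3, -0.3, -0.2, -0.3, 0.4, 0.4, 0.3, 0.0, -0.0, 0.2, 0.2, 0.2, -0.1, -0.2, -0.2, -0.0, 0.1, 0.2, 0.3, -0.0, -0.1, -0.0]
home z [627.27 236.72  -8.67] [-0.5, -0.5, -0.5, 0.1, 0.3, 0.3, 0.2, 0.1, 0.1, -0.2, -0.2, 0.6, 0.7, 0.8, -0.4, -0.5, -0.6, -0.4, -0.2, 0.4, 0.5, 0.3, 0.3, 0.4]
level [626.96 236.79  -8.63  40.94]
```

The tub fits at the home height (40.5–42 mm), level, with yaw −8.6° against the carrier's −8.5°. It sits about 2 mm toward +x, which is within its free play. I'll back off and compare the rest of the scene with the start.

```bash
python3 -m jog '[{"linear":[0,0,-1.5],"roll":0,"grip":8.0},{"linear":[0,0,-2.5],"roll":0,"grip":8.0},{"linear":[-1,0,-2.5],"roll":0,"grip":8.0},{"linear":[-2,0,-1],"roll":0,"grip":8.0},{"linear":[-2.5,0,0],"roll":0,"grip":8.0},{"linear":[-2.5,0,0],"roll":0,"grip":8.0},{"linear":[-2,0,0],"roll":0,"grip":8.0},{"linear":[-1,0,0],"roll":0,"grip":8.0},{"linear":[0,0,0],"roll":0,"grip":8.0},{"linear":[0,0,0],"roll":0,"grip":8.0}]'
python3 - <<'E'
from h import *
import pickle
S=pickle.load(open('s0.pkl','rb')); 
for n in ('side','top'):
    a=S[n]['pixels'].astype(int); b=snap(n,n+'9.png')['pixels'].astype(int)
    P=dict(red=[615,-190,40],spool=[770,15,30],driver=[570,-430,10],calc=[560,415,10],pink=[350,-125,10],purple=[395,225,10])
    for k,p in P.items():
        u,v=proj(S[n],p)[0].astype(int)
        A=a[v-12:v+13,u-12:u+13]; B=b[v-12:v+13,u-12:u+13]
        sh=cv2.phaseCorrelate(A.mean(2),B.mean(2)); d=np.abs(A-B).sum(2)
        print(n,k,(u,v),'changed px',int((d>60).sum()),'shift',np.round(sh[0],2))
    if n=='top':
        hsv=cv2.cvtColor(b.astype(np.uint8),cv2.COLOR_BGR2HSV); m=cv2.inRange(hsv,(20,130,90),(35,255,255)); m[:205]=0;m[285:]=0;m[:,:285]=0;m[:,350:]=0
        ys,xs=np.where(m>0); print('meter px',xs.min(),xs.max(),ys.min(),ys.max()); T=S['top']
        print([at(T,p,31)[:2].round(0).tolist() for p in ((xs.min(),ys.min()),(xs.max(),ys.max()))])
o=bot.observe(); print(o['tcp_pos'],o['wrist_force'],o['time_s'])
E
```

```text
time_s: 32.42
tcp_pos: [519.0, 249.0, 272.2]
eef_rot: [0.996, -0.077, -0.03, -0.014]
wrist_force: [0.8, -0.4, 0.3]
opening: 80.2
side red (np.int64(388), np.int64(272)) changed px 15 shift [0.4  0.53]
side spool (np.int64(380), np.int64(225)) changed px 0 shift [0.51 0.68]
side driver (np.int64(441), np.int64(335)) changed px 0 shift [0.5  0.58]
side calc (np.int64(252), np.int64(198)) changed px 328 shift [0.42 0.18]
side pink (np.int64(293), np.int64(305)) changed px 0 shift [0.46 0.41]
side purple (np.int64(238), np.int64(239)) changed px 0 shift [0.54 0.54]
top red (np.int64(385), np.int64(214)) changed px 0 shift [0.53 0.55]
top spool (np.int64(312), np.int64(160)) changed px 0 shift [0.5  0.48]
top driver (np.int64(467), np.int64(233)) changed px 0 shift [0.42 0.58]
top calc (np.int64(171), np.int64(233)) changed px 488 shift [ 6.1  -3.26]
top pink (np.int64(360), np.int64(309)) changed px 0 shift [0.42 0.57]
top purple (np.int64(236), np.int64(292)) changed px 0 shift [0.58 0.46]
meter px 307 327 221 267
[[596.0, 29.0], [469.0, -28.0]]
[519.65562869 248.717311   271.88633851] [-0.13030211  0.16588735 -0.29285007] 32.5167
```

```bash
python3 - <<'E'
from h import *
import cv2
for n,(u,v,r) in dict(top=(154,243,22),side=(237,196,20)).items():
    a=cv2.imread(f'pics/{n}0.png',0); b=cv2.imread(f'pics/{n}9.png',0)
    for nm,f in (('raw',lambda x:x),('log-edge',lambda x:cv2.convertScaleAbs(cv2.Laplacian(cv2.GaussianBlur(x,(3,3),0),cv2.CV_32F)/(cv2.blur(x,(9,9)).astype(np.float32)+5),alpha=100))):
        t=f(a)[v-r:v+r,u-r:u+r]; m=cv2.matchTemplate(f(b)[v-r-10:v+r+10,u-r-10:u+r+10],t,cv2.TM_CCOEFF_NORMED)
        print(n,nm,m.max().round(3),np.array(np.unravel_index(m.argmax(),m.shape))-10,'brightness',a[v-r:v+r,u-r:u+r].mean().round(),b[v-r:v+r,u-r:u+r].mean().round())
E
```

```text
top raw 0.231 [1 1] brightness 101.0 75.0
top log-edge 0.001 [-3 10] brightness 101.0 75.0
side raw 0.802 [0 0] brightness 113.0 98.0
side log-edge 0.918 [0 0] brightness 113.0 98.0
```

```bash
python3 -c "
from rig import bot
print(bot.hand_in())"
```

```text
the job is handed in; nothing more can be done
None
```

The bench is tidied in the order asked, and I handed the job in at about 32.5 s of the 67 s allowed. No verdict was reported.

**What I did**
- **Meter:** I lifted it off the tub in the carrier and laid it face up on the mat. It touched down with about 20 N before I let go.
- **Blue tub:** I pulled it out of the rack by its tab, stood it on the bench clear of the rack and released it. I then took it again across its side walls, clear of the end boards, and nested it in the tub in the carrier.

**What the last checks showed**
- **Nesting:** In the wrist picture the nested tub is at its home height (fitted at 40.5 mm, 42 expected). It is level to within 1° and straight, with yaw −8.6° against the carrier's −8.5°. The tab is above the other tab.
- **Off-centre:** It sits about 2 to 3 mm towards +x of my estimate of the base tub. The foot's free play is about 2 mm, and I did not centre it further.
- **Meter:** It lies centred on the mat, about (532, 0).
- **Red tub, spool, driver and the pink and purple look-alikes:** No sign of movement in the top or side pictures.
- **Calculator:** The two cameras disagreed. In the side view it matched the start with no shift, only in shadow. In the top view there was no match; I think the arm was in the way, but I had no picture views left to confirm it.
- **Tool tilt:** The tool crept to about 4° off vertical during the moves. It was levelled only partly by pressing lightly at the bench and at the nest.

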